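Lay the next stud lens-up in the free inspection nest

TASK

Two road studs stand on edge in the rod rack, and their lenses look opposite ways. Take the one in the slot next to the rack's end plate and lay it down gently (do not let it topple or drop) flat on the empty inspection nest, lens up, then slide it fully home against the nest's two stop posts and let go. Leave the other standing stud in its slot, and do not disturb the stud already lying in the other nest or the loose things nearby.

Things in the scene. Friction and masses are not known exactly. Their poses are not given: they have to be found in the camera images.
- stud_p: Finished road stud, about 0.4 kg: fluted grey metal housing (diameter 128 mm, 36 high) with a clear lens unit (diameter 120, 11 high) on one face; 47 thick overall. Origin: its centre, half-way through the 47 mm; z runs along the stud's axis, out of the lens face (plain back at z = -23.5 mm). Stands on edge, axis level, in one of the rack's two slots; its lens looks one way along the rods.
- stud_q: Finished road stud, about 0.4 kg: fluted grey metal housing (diameter 128 mm, 36 high) with a clear lens unit (diameter 120, 11 high) on one face; 47 thick overall. Origin: its centre, half-way through the 47 mm; z runs along the stud's axis, out of the lens face (plain back at z = -23.5 mm). Stands on edge in the other slot, lens the opposite way to stud_p.
- stud_lying: A like stud, origin and z axis as stud_p; lies lens up, home, in one of the two nests and must stay there.
- nest_one: Inspection nest, fixed to the table: flat level grey plate 190 x 136 mm, 8 thick, with two upright steel stop posts (diameter 12, 26 high above the plate) near its far end, at x = 57.9, y = +40.5 and -40.5 mm. Origin on the table under the home point; x points to the posts, z up. The plate spans x = -115 to +75 mm and is open elsewhere, so a stud can slide on it.
- nest_one_home (a point): Centre of a stud lying fully home in nest one, its rim touching both posts: 23.5 mm above the plate, axes as nest_one. One of the two nests is empty, the other holds stud_lying.
- nest_two: The other inspection nest, same shape, size and axes as nest_one.
- nest_two_home (a point): Centre of a stud lying fully home in nest two, 23.5 mm above its plate, axes as nest_two.
- rack: Rack, fixed to the table: studs stand on edge on two 12 mm steel rods, 80 mm apart, between thin uprights 60 mm high, 62 apart along the rods; a 120 mm wide, 100 high aluminium plate stands at one end only. A standing stud reaches from 5 to 133 mm above the table. Origin on the table under the middle of the two slots; y along the rods, away from the end plate; z up.
- rack_end_slot (a point): Centre of a stud standing in the slot next to the end plate, at rack y = -50 mm; the end plate's inner face is 61 mm from it.
- rack_open_slot (a point): Centre of a stud standing in the slot away from the end plate, at rack y = +50 mm.
- tape: loose roll of tape, 99 mm diameter, 48 mm high, origin under its centre; a bystander
- dosing_bottle: loose upright dosing bottle, 33 mm diameter, 88 mm high, origin under its centre; a bystander
- spare_housing: loose empty stud housing without lens, 128 mm diameter, 36 mm high, flat on the table, origin under its centre; a bystander
Things that resemble listed ones, but are neither listed nor needed, are in the scene too. Leave any red look-alike of the stud_q alone.

How it is judged:
By the outcome, as a careful person would: the job done as asked, in the order asked, and still so for the second after the job is handed in, with the robot touching nothing.
It also fails if it takes over 67 s, if anything falls off the work surface, if the arm or the gripper's body presses on something with over 40 N, if the wrist force passes 120 N, or if a joint passes its speed limit or range.

ROBOT

A 7-joint arm with a two-finger parallel gripper is mounted at the origin on a cart in front of the work surface, level with it; the furniture and walls round the work are solid. World frame = base frame: x ahead of the robot, y to its left, z up, the work surface at z = 0. Lengths are in m, angles in rad, forces in N, time in s.
With the tool pointing down it reaches from about 0.375 to 0.925 m from the base axis. Payload 3.1 kg.
Tool frame: the origin (TCP) lies on the centre line of the jaws, within the pads' length; the fingertips stand 8 mm ahead of it and the grasp point (between the pads) lies 11 mm behind it; z points along the fingers, y is the direction in which the jaws open and shut (so a half turn about z gives the same grasp; the last joint's range is limited). The gripper opens to 85 mm and grips with 20 to 120 N. Pads are 22 mm wide; open, the fingers measure 114 mm over their backs; the gripper's body (76 mm by 85 mm) begins 54 mm behind the grasp point. The pads swing forward as they close: fully open they stand 13 mm farther back than shut.
Start: joints at [-1.391, 0.383, 0.044, 1.598, -0.018, 1.161, -0.05], TCP at [0.178, 0.625, 0.239] pointing down, gripper open.
Joint ranges: [-2.61, 2.61], [-0.41, 2.15], [-1.48, 1.57], [0, 2.5], [-1.57, 4.71], [0.05, 1.97], [-2.85, 2.85]. Speed limits (rad/s): [2.79, 2.79, 3.14, 3.14, 3.14, 3.14, 3.14].

INTERFACE

Orientations are given as a rotation vector (axis times angle).
In Python, from cell import status, snapshot, camera_info, env gives the robot as it stands. The module is installed in compiled form; this text tells all that it offers.
- The arm moves only by the tool apply_moves, never from a script. Its argument "plan" is text: rows parted by semicolons, each of 7 numbers parted by spaces: the turn, a rotation vector about the tool's x, y, z in degrees, then the shift along the tool's x, y, z in cm, then the opening, from -1 (shut) to 1 (fully open), so that 0 is half open. A call has 1 to 20 rows; each row shifts and turns the commanded pose from where the row before left it, along the tool's axes as they then stand; what a row does not reach is not made up. A row lasts 1/12 s, in which the tool goes at most 41.7 mm and 7.16 degrees, less where a joint would pass 70% of its speed; a pose out of reach is approached as far as the arm can. A call with a gripper value outside its range is refused whole. The fingers move at their own pace and stop on an object; "force" is the grip in N (left out, the last holds). Time passes only in rows, so rows that do not move let the fingers close. It gives the time, the measured TCP pose, the force and the opening at its end, in the units of the state.
- status.sense(): the state, without advancing time (a new reading comes with each control period).
- snapshot(name): name is "side" or "top" or "wrist"; returns (picture, depth): 420x560x3 uint8, blue, green, red; 420x560 float32, m along the optical axis (not along the pixel's ray), 0 where there is no reading.
- camera_info(name): a dict with "fx", "fy", "cx", "cy" (pixels), "dist_coeffs" ([k1, k2, p1, p2, k3] as OpenCV has them; the pictures are not rectified), "cam_to_world" (4x4, takes a point from camera to world coordinates). Camera axes: x right, y down, z forward; pixel columns grow to the right and rows downward; lengths in m; the calibration is good to about 2 mm. A picture is of the moment at which its call begins: read the wrist's pose just before it. camera_info takes no time and is no camera call; for the wrist camera it gives the pose at the moment of the call.
- env.hand_in(): hands the job in, once; it reports no verdict.
The state is a dict: "time": time; "joint_pos": joint angles; "qd": joint speeds; "effort": joint torques, N m; "tool_pos": TCP position; "eef_rot": TCP orientation; "force": force on the tool from outside, world axes, zero at the start; "ft_torque": the same for the moment, N m; "opening": finger opening in m.
Only numpy, scipy, OpenCV 4.12 (cv2) and the standard library are available. Lean on these libraries where they do the work, as an engineer would, in place of code of your own. Each camera call takes 0.05 s, during which the arm holds its last target.

## Working session

There is one attempt and no reset: what is moved stays moved. The work goes in short steps, Python scripts to look and compute and a tool call to move; the robot and the scene stay as the last step left them, time stands still between calls to the robot, and variables do not carry over. Pictures are saved under pics/ and viewed, and the job is handed in when it is done.

Besides the shell and the picture viewer there is one more tool, called in YAML: its name, and indented under it one key for each argument. apply_moves: Moves the arm, as the interface text tells. Its arguments: {"type":"object","properties":{"plan":{"type":"string"},"force":{"type":"number"}},"required":["plan"]}

```bash
mkdir -p pics
python3 - <<'E'
from cell import status, snapshot, camera_info
import cv2, numpy as np
s=status.sense(); print(s)
for n in ["side","top","wrist"]:
    c=camera_info(n); p,d=snapshot(n)
    cv2.imwrite(f"pics/{n}0.png",p); np.savez(f"{n}0.npz",p=p,d=d,T=c["cam_to_world"],K=[c[k] for k in("fx","fy","cx","cy")],D=c["dist_coeffs"])
    print(n,c)
E
```

```text
{'time': 0.0, 'joint_pos': array([-1.39078849,  0.38383318,  0.04382507,  1.59963514, -0.01790955,
        1.16120799, -0.0498795 ]), 'qd': array([ 5.19835799e-05, -8.47044428e-04,  4.11672609e-04,  9.32243710e-04,
       -8.93802536e-04, -8.16376083e-05,  1.86852310e-03]), 'effort': array([-6.89409831e-05, -4.33469224e+01,  1.02437977e+00, -2.49507469e+01,
        1.05382770e-02,  1.13146970e-02,  3.80812907e-06]), 'tool_pos': array([0.17799814, 0.62415991, 0.23785984]), 'eef_rot': array([-0.43478257, -3.11111509,  0.00421026]), 'force': array([ 0.21320155,  0.51167289, -0.20508741]), 'ft_torque': array([ 0.02139521, -0.04106052,  0.03434092]), 'opening': 0.08531332418618327}
side {'fx': 512.6102981539501, 'fy': 512.6102981539501, 'cx': 273.7427165907778, 'cy': 208.4727930632038, 'dist_coeffs': array([-0.0584007,  0.       ,  0.       ,  0.       ,  0.       ]), 'cam_to_world': array([[ 0.93942346, -0.21720674,  0.26515052,  0.21475224],
       [-0.3426259 , -0.6166203 ,  0.70879257, -1.05470302],
       [ 0.00954267, -0.7567038 , -0.65368823,  0.95229827],
       [ 0.        ,  0. 
[... 253 characters left out ...]
y([[-0.00882827, -0.98711973,  0.15973945,  0.38849642],
       [-0.99980527,  0.01153295,  0.01601263, -0.08901406],
       [-0.01764865, -0.15956698, -0.98702933,  1.21726842],
       [ 0.        ,  0.        ,  0.        ,  1.        ]])}
wrist {'fx': 290.00659744912645, 'fy': 290.00659744912645, 'cx': 279.9206989358776, 'cy': 205.674609299366, 'dist_coeffs': array([-0.05476809,  0.        ,  0.        ,  0.        ,  0.        ]), 'cam_to_world': array([[ 0.27327775,  0.92972704,  0.24683376,  0.1165091 ],
       [ 0.96193159, -0.26342699, -0.07275872,  0.64119936],
       [-0.00262307,  0.25732053, -0.96632255,  0.37185986],
       [ 0.        ,  0.        ,  0.        ,  1.        ]])}
```

View pics/side0.png

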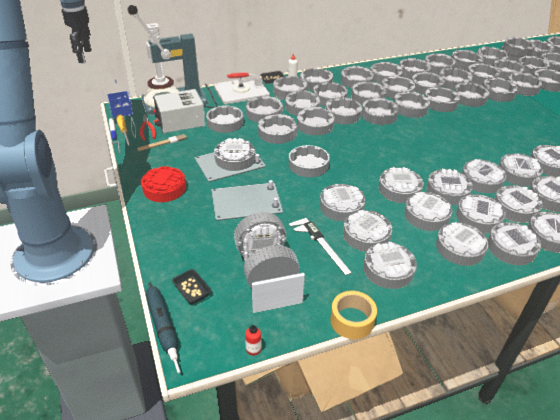

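View pics/top0.png

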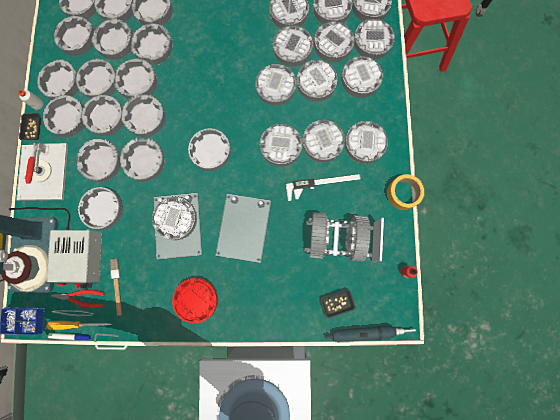

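View pics/wrist0.png

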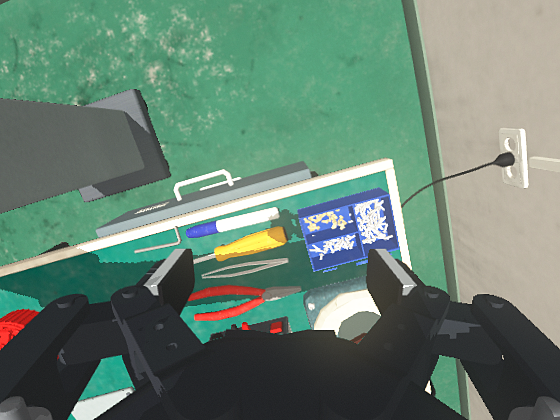

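```bash
cat > h.py <<'E'
import numpy as np, cv2
def load(n):
    z=np.load(n); return z['p'],z['d'],z['T'],z['K'],z['D']
def cloud(n):
    p,d,T,K,D=load(n)
    h,w=d.shape
    u,v=np.meshgrid(np.arange(w),np.arange(h))
    q=cv2.undistortPoints(np.stack([u,v],-1).reshape(-1,1,2).astype(float),np.array([[K[0],0,K[2]],[0,K[1],K[3]],[0,0,1]]),D).reshape(h,w,2)
    P=np.dstack([q[...,0]*d,q[...,1]*d,d])
    W=P@T[:3,:3].T+T[:3,3]
    W[d<=0]=np.nan
    return W
E
python3 - <<'E'
from h import *
p=load('top0.npz')[0]; s=load('side0.npz')[0]
a=cv2.resize(p[185:290,200:400],None,fx=4,fy=4,interpolation=cv2.INTER_CUBIC)
b=cv2.resize(s[170:320,190:340],None,fx=4,fy=4,interpolation=cv2.INTER_CUBIC)
cv2.imwrite('pics/tc.png',a);cv2.imwrite('pics/sc.png',b)
W=cloud('top0.npz')
for (u,v) in [(318,220),(318,250),(360,220),(360,237),(318,237),(380,237),(243,228),(232,198),(262,202),(175,215),(300,300),(335,238)]:
    print(u,v,W[v,u].round(4))
E
```

```text
318 220 [ 0.5366 -0.1817  0.1158]
318 250 [ 0.4559 -0.1802  0.1106]
360 220 [ 0.5355 -0.2957  0.1141]
360 237 [ 0.488  -0.2912  0.1285]
318 237 [ 0.4891 -0.1794  0.1309]
380 237 [ 0.49   -0.3516  0.0985]
243 228 [0.5293 0.0319 0.0103]
232 198 [0.6159 0.0625 0.0329]
262 202 [ 0.603  -0.0259  0.032 ]
175 215 [0.5644 0.2257 0.0512]
300 300 [ 0.3178 -0.1338 -0.0022]
335 238 [ 0.4962 -0.2386  0.0166]
```

View pics/tc.png

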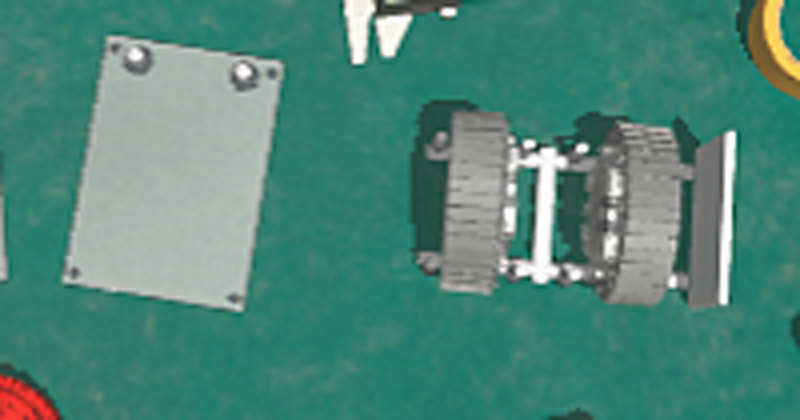

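View pics/sc.png

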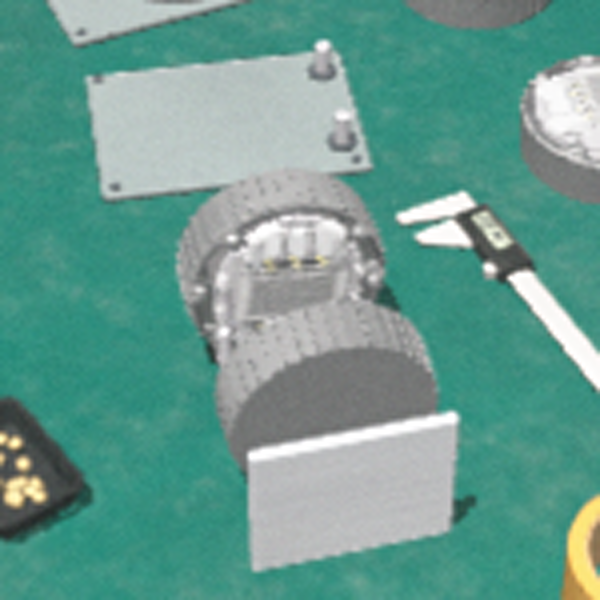

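Run:
```python
from h import *
from scipy.optimize import least_squares
C={n:cloud(n+'0.npz') for n in('top','side')}
for n,W in C.items():
    P=W.reshape(-1,3); P=P[~np.isnan(P).any(1)]
    b=P[(P[:,0]>.38)&(P[:,0]<.6)&(P[:,1]>-.40)&(P[:,1]<-.12)]
    # table level near
    t=b[abs(b[:,2])<.01]; print(n,'table z',np.median(t[:,2]).round(4))
    for nm,lo,hi in(('end',-.335,-.235),('open',-.215,-.14)):
        q=b[(b[:,1]>lo)&(b[:,1]<hi)&(b[:,2]>.085)]
        # fit cylinder: axis horizontal yaw a, centre (x0), z0, radius .064
        def f(p):
            s=(q[:,0]-p[0])*np.cos(p[2])+(q[:,1]-(lo+hi)/2)*np.sin(p[2])
            return np.hypot(s,q[:,2]-p[1])-.063
        r=least_squares(f,[.49,.069,0],loss='soft_l1',f_scale=.003)
        print(nm,len(q),r.x.round(4),'y pct',np.percentile(q[:,1],[1,5,50,95,99]).round(4),np.abs(f(r.x)).mean().round(4))
        a=r.x[2]
    pl=b[(b[:,1]<-.335)&(b[:,2]>.03)]; print('plate',len(pl),np.percentile(pl,[2,50,98],axis=0).round(4).tolist())
    m=(pl[:,2]>.094)
    if m.sum()>5:
        c=np.polyfit(pl[m,0],pl[m,1],1); print('plate top line dy/dx',c.round(4))
    nst=P[(P[:,0]>.40)&(P[:,0]<.66)&(P[:,1]>-.09)&(P[:,1]<.12)]
    pm=nst[(abs(nst[:,2]-.008)<.004)]; 
    hull=cv2.minAreaRect(pm[:,:2].astype(np.float32)*1000); print('nest rect',hull, np.median(pm[:,2]))
    po=nst[nst[:,2]>.024]; print('posts',len(po))
    k=po[:,1]>.018
    for kk in(k,~k): print(po[kk].mean(0).round(4) if kk.any() else None)
```

```text
top table z -0.0001
end 755 [ 0.4914  0.0653 -0.1182] y pct [-0.3182 -0.3144 -0.2916 -0.2715 -0.2671] 0.0041
open 657 [ 0.5016  0.0658 -0.1123] y pct [-0.2076 -0.2038 -0.1824 -0.1636 -0.1597] 0.0028
plate 351 [[0.4274, -0.3617, 0.0325], [0.4838, -0.3522, 0.0827], [0.5416, -0.3459, 0.1021]]
plate top line dy/dx [-0.0986 -0.3065]
nest rect ((528.42041015625, 14.042732238769531), (256.5106506347656, 207.1830291748047), 0.03585737198591232) 0.007213972527668533
posts 28
[0.6144 0.0575 0.0324]
[ 0.6013 -0.0222  0.0335]
side table z 0.0014
end 1128 [ 0.4937  0.0646 -0.0802] y pct [-0.3211 -0.3198 -0.3108 -0.2826 -0.2776] 0.008
open 1023 [ 0.5029  0.0623 -0.0724] y pct [-0.2131 -0.211  -0.1976 -0.1652 -0.16  ] 0.0095
plate 1181 [[0.4301, -0.3649, 0.0317], [0.4857, -0.3582, 0.07], [0.5442, -0.3505, 0.1022]]
plate top line dy/dx [-0.0948 -0.3107]
nest rect ((530.8867797851562, 17.05864715576172), (206.75767517089844, 259.1086120605469), 89.04480743408203) 0.008635991435556045
posts 39
[0.617  0.0575 0.0315]
[ 0.604  -0.0225  0.0314]
```

```bash
cat >> h.py <<'E'
from scipy.spatial.transform import Rotation as Ro
from scipy.linalg import logm, expm
def T_(p,R):
    T=np.eye(4);T[:3,:3]=R;T[:3,3]=p;return T
def cur():
    from cell import status
    s=status.sense(); return s,T_(s['tool_pos'],Ro.from_rotvec(s['eef_rot']).as_matrix())
def log(s):
    import json
    with open('log.txt','a') as f: f.write(json.dumps([list(map(float,s['joint_pos'])),list(map(float,s['tool_pos'])),list(map(float,s['eef_rot']))])+'\n')
def row(T0,T1,N=None,vmax=40,wmax=7.0):
    """N identical rows (turn deg, shift cm), turn & shift in frame before the row"""
    D=np.linalg.inv(T0)@T1
    L=np.real(logm(D))
    if N is None:
        N=1
        while True:
            E=expm(L/N)
            if np.linalg.norm(E[:3,3])*1000<=vmax and np.degrees(np.linalg.norm(Ro.from_matrix(E[:3,:3]).as_rotvec()))<=wmax: break
            N+=1
    E=expm(L/N)
    w=np.degrees(Ro.from_matrix(E[:3,:3]).as_rotvec()); t=E[:3,3]*100
    return N,np.r_[w,t].round(3)
def down(yaw_y):  # tool down with tool y at azimuth (deg)
    a=np.radians(yaw_y); y=np.array([np.cos(a),np.sin(a),0]); z=np.array([0,0,-1.]); return np.stack([np.cross(y,z),y,z],1)
E
python3 - <<'E'
from h import *
for n in('top','side'):
    P=cloud(n+'0.npz').reshape(-1,3); P=P[~np.isnan(P).any(1)]
    for x0,x1,y0,y1 in[(.05,.45,.5,.75),(.45,.7,.5,.9),(.2,.7,.3,.5),(.1,.42,-.4,.3),(.2,.44,-.26,.0),(.3,.7,-.3,.3)]:
        q=P[(P[:,0]>x0)&(P[:,0]<x1)&(P[:,1]>y0)&(P[:,1]<y1)]
        print(n,x0,x1,y0,y1,np.percentile(q[:,2],[50,99,99.9]).round(3))
s,T=cur();log(s)
print(T.round(3))
A=T.copy();A[2,3]=.40
B=T_([.45,.38,.40],down(60)); print(row(T,A),row(A,B))
Cc=T_([.52,.05,.38],down(60)); print(row(B,Cc))
E
```

```text
top 0.05 0.45 0.5 0.75 [0.015 0.256 0.299]
top 0.45 0.7 0.5 0.9 [0.013 0.192 0.211]
top 0.2 0.7 0.3 0.5 [0.001 0.092 0.094]
top 0.1 0.42 -0.4 0.3 [0.    0.048 0.051]
top 0.2 0.44 -0.26 0.0 [0.    0.034 0.071]
top 0.3 0.7 -0.3 0.3 [0.002 0.127 0.132]
side 0.05 0.45 0.5 0.75 [0.037 0.431 0.441]
side 0.45 0.7 0.5 0.9 [0.056 0.247 0.249]
side 0.2 0.7 0.3 0.5 [0.004 0.095 0.097]
side 0.1 0.42 -0.4 0.3 [0.001 0.048 0.051]
side 0.2 0.44 -0.26 0.0 [0.001 0.033 0.038]
side 0.3 0.7 -0.3 0.3 [0.003 0.129 0.133]
[[-0.962  0.274 -0.     0.178]
 [ 0.274  0.962 -0.002  0.624]
 [-0.    -0.002 -1.     0.238]
 [ 0.     0.     0.     1.   ]]
(5, array([-0.   ,  0.   ,  0.   , -0.   , -0.007, -3.237])) (10, array([-1.200e-02,  2.000e-03,  1.409e+00, -3.451e+00, -1.235e+00,
        2.000e-03]))
(9, array([ 0.   ,  0.   ,  0.   , -2.507, -2.787,  0.222]))
```

apply_moves:
  plan: "0 0 0 0 0 -3.2 1;0 0 0 0 0 -3.2 1;0 0 0 0 0 -3.2 1;0 0 0 0 0 -3.2 1;0 0 0 0 0 -3.2 1;0 0 1.4 -3.45 -1.25 0 1;0 0 1.4 -3.45 -1.25 0 1;0 0 1.4 -3.45 -1.25 0 1;0 0 1.4 -3.45 -1.25 0 1;0 0 1.4 -3.45 -1.25 0 1;0 0 1.4 -3.45 -1.25 0 1;0 0 1.4 -3.45 -1.25 0 1;0 0 1.4 -3.45 -1.25 0 1;0 0 1.4 -3.45 -1.25 0 1;0 0 1.4 -3.45 -1.25 0 1"

```text
time: 1.4
tool_pos: [0.4506, 0.3779, 0.3988]
eef_rot: [-0.812, -3.034, 0.001]
force: [-0.2, 0.2, -0.7]
opening: 0.085
```

Run:
```python
from h import *
s,T=cur();log(s); print(s['joint_pos'].round(3),s['time'],T.round(3))
B=T_([.5,.05,.38],down(60)); print(row(T,B))
```

```text
[-1.016  0.171  0.288  1.547 -0.049  1.43   0.322] 1.4 [[-0.866  0.5   -0.     0.451]
 [ 0.5    0.866 -0.     0.378]
 [ 0.    -0.001 -1.     0.399]
 [ 0.     0.     0.     1.   ]]
(9, array([-4.000e-03, -2.000e-03,  2.000e-03, -2.297e+00, -2.881e+00,
        2.100e-01]))
```

apply_moves:
  plan: "0 0 2.2 -2.4 -2.85 0 1;0 0 2.2 -2.4 -2.85 0 1;0 0 2.2 -2.4 -2.85 0 1;0 0 2.2 -2.4 -2.85 0 1;0 0 2.2 -2.4 -2.85 0 1;0 0 2.2 -2.4 -2.85 0 1;0 0 2.2 -2.4 -2.85 0 1;0 0 2.2 -2.4 -2.85 0 1;0 0 0 0 0 0 1;-7 0 0 0 0 0 1;-7 0 0 0 0 0 1;-7 0 0 0 0 0 1;-7 0 0 0 0 0 1;-7 0 0 0 0 0 1"

```text
time: 2.57
tool_pos: [0.4602, 0.0856, 0.3958]
eef_rot: [1.13, 2.59, 0.757]
force: [-2.4, 1.1, -0.5]
opening: 0.0853
```

Run:
```python
from h import *
s,T=cur();log(s); print(s['joint_pos'].round(3),s['time'],T.round(3))
```

```text
[-0.58  -0.41   0.409  2.122 -0.186  0.93   0.661] 2.5667 [[-0.682  0.62   0.388  0.46 ]
 [ 0.731  0.573  0.37   0.086]
 [ 0.008  0.536 -0.844  0.396]
 [ 0.     0.     0.     1.   ]]
```

apply_moves:
  plan: "-7 0 0 0 0 0 1;-7 0 0 0 0 0 1;-7 0 0 0 0 0 1;-7 0 0 0 0 0 1;-7 0 0 0 0 0 1;-7 0 0 0 0 0 1;0 0 0 0 0 0 1"

```text
time: 3.15
tool_pos: [0.4525, 0.0889, 0.3906]
eef_rot: [0.964, 2.203, 1.353]
force: [-0.9, -0.6, -2.4]
opening: 0.0852
```

Run:
```python
from h import *
s,T=cur();log(s); print(s['joint_pos'].round(3),s['time'],T.round(3))
```

```text
[ 0.095 -0.399  0.125  2.405 -1.24   0.863  1.717] 3.15 [[-0.692  0.355  0.628  0.452]
 [ 0.721  0.301  0.625  0.089]
 [ 0.033  0.885 -0.464  0.391]
 [ 0.     0.     0.     1.   ]]
```

```bash
cat > kin.py <<'E'
from h import *
import json, itertools
from scipy.optimize import least_squares
def rz(a): c,s=np.cos(a),np.sin(a); return np.array([[c,-s,0],[s,c,0],[0,0,1.]])
def ry(a): c,s=np.cos(a),np.sin(a); return np.array([[c,0,s],[0,1,0],[-s,0,c]])
def fk(q,p,upto=False):
    # p: offsets after each joint (7x3) , base height folded, final rotation about z
    o=np.zeros((7,3)); o[0]=[p[0],p[1],p[2]]; o[2]=[p[3],p[4],p[5]]; o[4]=[p[6],p[7],p[8]]; o[6]=[0,0,p[9]]; o[5]=[p[10],p[11],0]
    R=np.eye(3);x=np.zeros(3);pts=[]
    for i in range(7):
        R=R@(rz(-q[i]) if i%2==0 else ry(q[i])); x=x+R@o[i]; pts.append(x)
    return x,R@rz(p[12]),pts
LO=np.array([-2.61,-.41,-1.48,0,-1.57,.05,-2.85]);HI=np.array([2.61,2.15,1.57,2.5,4.71,1.97,2.85])
def data(): return [json.loads(l) for l in open('log.txt')]
def fit():
    D=data()
    def f(p):
        r=[]
        for q,x,rv in D:
            X,R,_=fk(q,p); r+=list((X-x)*1); r+=list((R-Ro.from_rotvec(rv).as_matrix()).ravel()*.3)
        r+=list(1e-3*p[[1,4,7,10,11]])
        return np.array(r)
    best=None
    for c in(0,np.pi/2,np.pi,-np.pi/2):
        s=least_squares(f,[0,0,.35,0,0,.35,0,0,.35,.25,0,0,c])
        if best is None or s.cost<best.cost: best=s
    return best
if __name__=='__main__':
    b=fit(); print(b.cost,b.x.round(4)); np.save('p.npy',b.x)
    for q,x,rv in data():
        X,R,_=fk(q,b.x); print(np.linalg.norm(X-x)*1000, np.degrees(np.linalg.norm(Ro.from_matrix(R.T@Ro.from_rotvec(rv).as_matrix()).as_rotvec())))
E
python3 kin.py
```

```text
4.1879162406902126e-10 [ 0.0000e+00 -2.1200e-02  3.0030e-01  0.0000e+00 -1.9700e-02  4.9140e-01
 -0.0000e+00 -2.0000e-04  5.0660e-01  3.1540e-01  0.0000e+00 -2.0000e-04
  1.5708e+00]
4.014550045025211e-05 1.5258313140107343e-13
3.2393191455343664e-05 1.6411597076154344e-13
5.7783535227059e-05 1.7626515209467833e-13
4.5125942671920435e-05 1.4476060535396637e-13
```

```bash
cat >> kin.py <<'E'
P_=np.load('p.npy') if __import__('os').path.exists('p.npy') else None
def ik(T,q0,w=1e-3,lo=LO+.02,hi=HI-.02):
    def f(q):
        X,R,_=fk(q,P_)
        return np.r_[(X-T[:3,3])*10, Ro.from_matrix(R.T@T[:3,:3]).as_rotvec()*3, w*(q-q0)]
    s=least_squares(f,np.clip(q0,lo+1e-3,hi-1e-3),bounds=(lo,hi),max_nfev=60)
    X,R,_=fk(s.x,P_)
    return s.x,np.linalg.norm(X-T[:3,3])*1000+np.degrees(np.linalg.norm(Ro.from_matrix(R.T@T[:3,:3]).as_rotvec()))
def pose(tcp,h,a,sgn=1):
    """heading h deg, pitch a deg below horizontal; tool y = sgn*(stud lens dir, up)"""
    h,a=np.radians([h,a]); H=np.array([np.cos(h),np.sin(h),0]);Z=np.array([0,0,1.])
    z=H*np.cos(a)-Z*np.sin(a); y=sgn*(H*np.sin(a)+Z*np.cos(a))
    return T_(tcp,np.stack([np.cross(y,z),y,z],1))
E
python3 - <<'E'
from kin import *
rng=np.random.default_rng(0)
Rn=rz(np.radians(-9.3)); O=np.array([.5519,.0270,0])
for h in (-60,-30,0,20,40,60,85):
  for a in (8,20,35,50):
    H=np.array([np.cos(np.radians(h)),np.sin(np.radians(h)),0])
    c=O+Rn@np.array([-70,-20*np.sign(h) if h else 0,0])/1000
    tcp=c-H*.047; tcp[2]=.0315+.047*np.tan(np.radians(a))*.9+.06*np.sin(np.radians(a))
    sols=[]
    for sg in(1,-1):
      for k in range(12):
        q0=rng.uniform(LO,HI); q,e=ik(pose(tcp,h,a,sg),q0,w=1e-4)
        if e<1:
            pts=fk(q,P_)[2]; sols.append((pts[2][2].round(2),pts[4].round(2).tolist(),sg,q.round(2).tolist()))
    print(h,a,len(sols),[s for s in sols][:2])
E
```

```text
-60 8 14 [(np.float64(0.56), [0.31, 0.37, 0.09], 1, [-1.37, 1.03, 0.43, 2.06, 0.86, 1.2, -2.83]), (np.float64(0.1), [0.31, 0.37, 0.09], 1, [-2.09, 2.03, 1.27, 2.08, -0.7, 0.98, -1.5])]
-60 20 9 [(np.float64(0.57), [0.31, 0.36, 0.18], 1, [-1.64, 1.01, 0.8, 2.15, 0.55, 0.87, -2.48]), (np.float64(0.66), [0.31, 0.36, 0.18], 1, [-1.17, 0.77, 0.26, 2.13, 0.97, 1.2, -2.81])]
-60 35 15 [(np.float64(0.67), [0.33, 0.32, 0.28], 1, [-0.11, 0.7, -0.85, 2.15, 1.29, 1.57, -2.81]), (np.float64(0.71), [0.33, 0.32, 0.28], 1, [-0.46, 0.55, -0.44, 2.16, 1.14, 1.35, -2.75])]
-60 50 16 [(np.float64(0.76), [0.36, 0.27, 0.37], 1, [-0.33, 0.33, -0.45, 2.17, 0.94, 1.12, -2.44]), (np.float64(0.72), [0.36, 0.27, 0.37], 1, [0.15, 0.5, -1.0, 2.15, 1.12, 1.33, -2.55])]
-30 8 8 [(np.float64(0.19), [0.17, 0.24, 0.09], 1, [-2.33, 1.83, 0.9, 2.44, -0.5, 0.25, -1.81]), (np.float64(0.58), [0.17, 0.24, 0.09], -1, [-1.28, 0.98, 0.18, 2.41, 1.5, 1.26, -0.23])]
-30 20 5 [(np.float64(0.68), [0.19, 0.23, 0.18], -1, [-0.77, 0.69, -0.24, 2.48, 1.66, 1.37, -0.0]), (np.float64(0.68), [0.19, 0.23, 0.18], -1, [-0.77, 0.69, -0.24, 2
[... 2019 characters left out ...]
, [0.68, 0.99, -0.13, 1.85, -0.99, 1.51, 2.82]), (np.float64(0.48), [0.45, -0.34, 0.09], 1, [1.18, 1.17, -0.71, 1.83, -0.55, 1.22, 2.47])]
85 20 9 [(np.float64(0.33), [0.45, -0.32, 0.18], 1, [1.52, 1.48, -1.28, 1.89, 0.24, 1.06, 1.73]), (np.float64(0.63), [0.45, -0.32, 0.18], 1, [0.84, 0.84, -0.33, 1.92, -0.84, 1.27, 2.64])]
85 35 8 [(np.float64(0.39), [0.45, -0.29, 0.28], 1, [1.52, 1.35, -1.42, 1.97, 0.44, 1.04, 1.46]), (np.float64(0.42), [0.45, -0.29, 0.28], 1, [1.5, 1.28, -1.37, 1.97, 0.35, 1.0, 1.54])]
85 50 16 [(np.float64(0.75), [0.46, -0.23, 0.37], 1, [0.48, 0.39, -0.11, 2.05, -0.73, 1.07, 2.34]), (np.float64(0.75), [0.46, -0.23, 0.37], 1, [0.56, 0.39, -0.2, 2.05, -0.69, 1.05, 2.31])]
```

Run:
```python
from h import *
import json
W=cloud('wrist0.npz')
D=json.loads(open('log.txt').readline()); T=T_(D[1],Ro.from_rotvec(D[2]).as_matrix())
P=(W-T[:3,3])@T[:3,:3]*1000
P=P.reshape(-1,3)
for z0 in range(-60,15,6):
    for sg in(1,-1):
        m=(P[:,2]>z0)&(P[:,2]<=z0+6)&(P[:,1]*sg>20)&(P[:,1]*sg<75)&(abs(P[:,0])<40)
        q=P[m]
        if len(q)>5: print(z0,sg,len(q),'x',np.percentile(q[:,0],[1,99]).round(1),'y',np.percentile(q[:,1],[1,10,50,90,99]).round(1))
```

```text
-60 1 3129 x [-12.   12.5] y [38.8 47.2 57.3 65.4 72.4]
-60 -1 3077 x [-12.3  12.3] y [-73.9 -67.1 -59.  -49.1 -41.1]
-54 1 901 x [-10.5  12.7] y [39.2 43.1 53.2 64.5 71.5]
-54 -1 887 x [ 4.9 12.6] y [-73.6 -66.4 -55.3 -45.2 -41.1]
-48 1 228 x [ 2.9 12.3] y [41.6 42.6 47.1 59.8 63.1]
-48 -1 256 x [ 2.5 12. ] y [-65.4 -61.4 -48.4 -44.5 -43.5]
-42 1 393 x [-0.4 10.4] y [41.3 41.6 42.7 46.6 47.9]
-42 -1 386 x [ 0.  10.3] y [-50.  -48.5 -44.6 -43.5 -43.2]
-36 1 427 x [-8.5 10.4] y [41.2 41.5 42.  52.6 55. ]
-36 -1 424 x [-8.2 10.4] y [-56.8 -54.2 -43.9 -43.4 -43.2]
-30 1 413 x [-12.2  10.3] y [41.1 41.4 41.9 52.7 55.2]
-30 -1 399 x [-12.   10.2] y [-57.1 -55.  -43.8 -43.3 -43.1]
-24 1 360 x [-11.9  10.1] y [41.1 41.4 41.8 52.8 55.1]
-24 -1 367 x [-12.1  10.1] y [-57.1 -55.  -43.9 -43.5 -43.2]
-18 1 306 x [-11.6  10.1] y [41.3 41.5 42.  52.2 54.7]
-18 -1 311 x [-11.6  10.1] y [-56.6 -54.1 -43.9 -43.6 -43.4]
-12 1 218 x [-11.7  10. ] y [41.4 41.7 41.9 45.3 52.4]
-12 -1 223 x [-11.6   9.9] y [-54.6 -47.7 -43.8 -43.5 -43.4]
-6 1 39 x [-9.6  7.5] y [41.6 41.7 41.9 42.1 42.2]
-6 -1 38 x [-9.4  6.8] y [-44.1 -44.  -43.7 -43.5 -43.4]
```

Run:
```python
from h import *
import json
W=cloud('wrist0.npz')
D=json.loads(open('log.txt').readline()); T=T_(D[1],Ro.from_rotvec(D[2]).as_matrix())
P=((W-T[:3,3])@T[:3,:3]*1000).reshape(-1,3)
for z0 in range(-24,2,1):
    o=[]
    for sg in(1,-1):
        m=(P[:,2]>z0)&(P[:,2]<=z0+1)&(P[:,1]*sg>20)&(P[:,1]*sg<75)&(abs(P[:,0])<40)
        q=P[m]
        if len(q)>1: o.append((sg,len(q),(np.abs(q[:,1]).min()).round(1),(np.abs(q[:,1]).max()).round(1)))
    print(z0,o)
p=load('wrist0.npz')[0]
cv2.imwrite('pics/wc.png',cv2.resize(p[230:420,60:240],None,fx=4,fy=3.1))
```

```text
-24 [(1, 72, np.float64(41.3), np.float64(54.9)), (-1, 70, np.float64(43.1), np.float64(56.9))]
-23 [(1, 68, np.float64(41.3), np.float64(55.0)), (-1, 57, np.float64(43.4), np.float64(57.3))]
-22 [(1, 52, np.float64(41.0), np.float64(55.1)), (-1, 65, np.float64(43.0), np.float64(57.2))]
-21 [(1, 62, np.float64(41.0), np.float64(55.7)), (-1, 49, np.float64(43.5), np.float64(57.0))]
-20 [(1, 55, np.float64(41.1), np.float64(55.7)), (-1, 66, np.float64(43.3), np.float64(57.4))]
-19 [(1, 51, np.float64(41.3), np.float64(55.1)), (-1, 60, np.float64(43.4), np.float64(56.8))]
-18 [(1, 62, np.float64(41.2), np.float64(55.1)), (-1, 50, np.float64(43.4), np.float64(56.5))]
-17 [(1, 52, np.float64(41.2), np.float64(54.8)), (-1, 66, np.float64(43.3), np.float64(57.2))]
-16 [(1, 40, np.float64(41.5), np.float64(54.8)), (-1, 47, np.float64(43.4), np.float64(56.4))]
-15 [(1, 54, np.float64(41.3), np.float64(54.7)), (-1, 50, np.float64(43.4), np.float64(57.1))]
-14 [(1, 50, np.float64(41.3), np.float64(53.4)), (-1, 53, np.float64(43.3), np.float64(55.9))]
-13 [(1, 48, np.float64(41.4), np.float64(53
[... 191 characters left out ...]
7.7)), (-1, 45, np.float64(43.4), np.float64(55.2))]
-10 [(1, 42, np.float64(41.5), np.float64(46.6)), (-1, 37, np.float64(43.4), np.float64(50.3))]
-9 [(1, 39, np.float64(41.3), np.float64(48.3)), (-1, 38, np.float64(43.3), np.float64(49.7))]
-8 [(1, 28, np.float64(41.4), np.float64(45.2)), (-1, 24, np.float64(43.4), np.float64(44.0))]
-7 [(1, 27, np.float64(41.3), np.float64(42.3)), (-1, 30, np.float64(43.3), np.float64(44.2))]
-6 [(1, 20, np.float64(41.6), np.float64(42.2)), (-1, 24, np.float64(43.4), np.float64(44.0))]
-5 [(1, 19, np.float64(41.6), np.float64(42.1)), (-1, 11, np.float64(43.6), np.float64(44.0))]
-4 [(-1, 3, np.float64(43.9), np.float64(44.1))]
-3 []
-2 []
-1 []
0 []
1 []
```

View pics/wc.png

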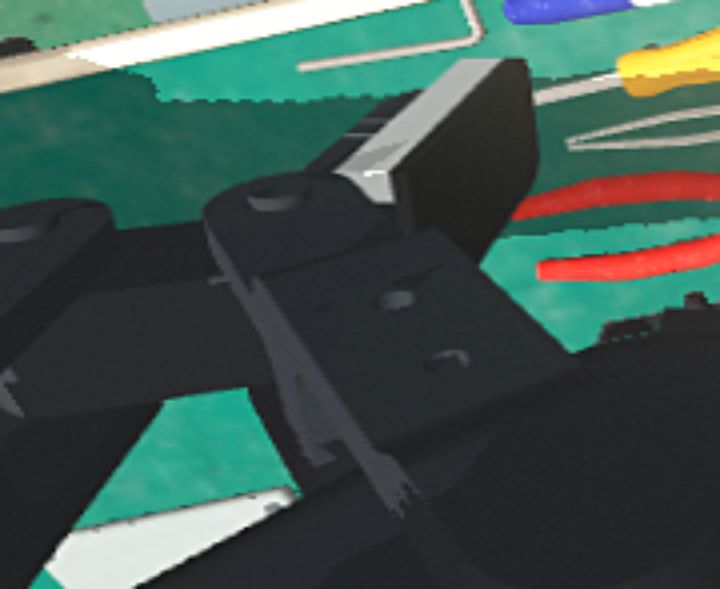

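```bash
cat > plan.py <<'E'
from kin import *
Rn=rz(np.radians(-9.3)); O=np.array([.5519,.0270,0])
def nest(x,y,z=0): return O+Rn@np.array([x,y,z])/1000
def lay(cl,h,a,d=.047,lift=0.):
    """TCP pose with stud elevation a, foot pt set so that flat centre is nest-local cl"""
    H=np.array([np.cos(np.radians(h)),np.sin(np.radians(h)),0])
    F=nest(*cl)+.064*H; F[2]=.008+lift
    T=pose(F,h,a); z=T[:3,2];y=T[:3,1]
    T[:3,3]=F-.064*z+.0235*y-d*z
    return T
E
python3 - <<'E'
from plan import *
s,T=cur();q=s['joint_pos']
for h in(45,55,65):
  for cl in((-45,-42),(-20,-42)):
    q=s['joint_pos'].copy(); print('h',h,cl)
    W=[('rackhi',T_([.491,-.292,.30],down(84.4))),('grasp',T_([.491,-.292,.118],down(84.4))),('lift',T_([.491,-.292,.32],down(84.4)))]
    L=lay(cl,h,89.9,lift=.10); W.append(('over',L))
    for a in(75,60,45,30,20,10,6): W.append((a,lay(cl,h,a,lift=.05 if a>20 else .0)))
    for n,G in W:
        # interpolate few steps
        X0,R0,_=fk(q,P_); T0=T_(X0,R0); D=np.real(logm(np.linalg.inv(T0)@G)); emax=0
        for k in range(1,9):
            q,e=ik(T0@expm(D*k/8),q,w=.02); emax=max(e,emax)
        print(n,G[:3,3].round(3),q.round(2),round(e,1),'wrist',fk(q,P_)[2][4].round(2),'elbow',fk(q,P_)[2][2].round(2))
E
```

```text
h 45 (-45, -42)
rackhi [ 0.491 -0.292  0.3  ] [ 0.21  0.19  0.29  1.73 -0.06  1.23  1.99] 0.0 wrist [ 0.49 -0.29  0.62] elbow [ 0.08 -0.06  0.78]
grasp [ 0.491 -0.292  0.118] [ 0.24  0.38  0.26  1.9  -0.13  0.88  2.04] 0.0 wrist [ 0.49 -0.29  0.43] elbow [ 0.16 -0.08  0.76]
lift [ 0.491 -0.292  0.32 ] [ 0.21  0.17  0.29  1.71 -0.05  1.27  1.98] 0.0 wrist [ 0.49 -0.29  0.64] elbow [ 0.07 -0.06  0.79]
over [0.562 0.055 0.219] [-0.22  0.24  0.06  1.83 -0.02  1.07  0.63] 0.0 wrist [0.56 0.05 0.53] elbow [ 0.12 -0.01  0.78]
75 [0.542 0.034 0.171] [-0.08  0.17  0.05  2.06 -0.28  0.74  0.94] 0.0 wrist [ 0.48 -0.02  0.48] elbow [ 0.08 -0.03  0.79]
60 [0.521 0.013 0.166] [ 0.11  0.11  0.03  2.23 -0.77  0.62  1.52] 0.0 wrist [ 0.41 -0.1   0.44] elbow [ 0.05 -0.05  0.79]
45 [ 0.502 -0.006  0.153] [ 0.29  0.16  0.05  2.35 -1.32  0.73  2.21] 0.0 wrist [ 0.34 -0.16  0.38] elbow [ 0.06 -0.06  0.79]
30 [ 0.486 -0.022  0.134] [ 0.78  0.37 -0.27  2.39 -1.55  0.9   2.68] 0.0 wrist [ 0.29 -0.21  0.29] elbow [ 0.1  -0.16  0.76]
20 [ 0.478 -0.03   0.068] [ 1.55  1.02 -0.93  2.33 -1.19  0.5   2.83] 0.0 wri
[... 6599 characters left out ...]
71  0.83  1.81] 0.0 wrist [ 0.47 -0.13  0.44] elbow [ 0.1  -0.06  0.78]
45 [ 0.526 -0.009  0.153] [ 0.39  0.32 -0.02  2.13 -1.03  0.96  2.25] 0.0 wrist [ 0.43 -0.21  0.38] elbow [ 0.13 -0.1   0.77]
30 [ 0.517 -0.03   0.134] [ 0.55  0.5  -0.04  2.12 -1.21  1.15  2.57] 0.0 wrist [ 0.4  -0.28  0.29] elbow [ 0.18 -0.16  0.73]
20 [ 0.512 -0.04   0.068] [ 0.65  0.76 -0.07  2.07 -1.28  1.25  2.8 ] 0.0 wrist [ 0.39 -0.31  0.18] elbow [ 0.24 -0.24  0.66]
10 [ 0.508 -0.049  0.05 ] [ 0.93  0.95 -0.32  1.99 -1.16  1.23  2.83] 0.0 wrist [ 0.38 -0.33  0.11] elbow [ 0.21 -0.35  0.58]
6 [ 0.507 -0.051  0.043] [ 1.02  1.03 -0.4   1.96 -1.1   1.23  2.83] 0.0 wrist [ 0.37 -0.34  0.08] elbow [ 0.19 -0.38  0.55]
```

```bash
sed -i 's/def lay(cl,h,a,d=.047,lift=0.):/def lay(cl,h,a,d=.047,lift=0.,sg=-1):/; s/T=pose(F,h,a); z=T\[:3,2\];y=T\[:3,1\]/T=pose(F,h,a,sg); z=T[:3,2];y=sg*T[:3,1]/' plan.py
python3 - <<'E'
from plan import *
s,T=cur()
q1,e=ik(T_([.491,-.292,.32],down(-95.6)),np.array([.21,.17,.29,1.71,-.05,1.27,-1.15]),w=.02);print(q1.round(2),e)
for h in(35,45,52):
  for cl in((-95,-20),(-75,-38),(-45,-42)):
    q=q1.copy(); print('h',h,cl)
    W=[]
    for a in(89.9,75,60,45,30,20,10,6): W.append((a,lay(cl,h,a,lift=.10 if a>80 else .05 if a>20 else .0)))
    for n,G in W:
        X0,R0,_=fk(q,P_); T0=T_(X0,R0); D=np.real(logm(np.linalg.inv(T0)@G)); emax=0
        for k in range(1,7):
            q,e=ik(T0@expm(D*k/6),q,w=.02); emax=max(e,emax)
        cam=G[:3,3]+G[:3,:3]@[.064,0,-.133]
        print(n,G[:3,3].round(3),q.round(2),round(e,1),'wrist',fk(q,P_)[2][4].round(2),'elbow',fk(q,P_)[2][2].round(2),'cam',cam.round(3))
E
```

```text
[ 0.21  0.17  0.29  1.71 -0.05  1.27 -1.16] 0.00011238013401128935
h 35 (-95, -20)
89.9 [0.526 0.073 0.219] [-0.22  0.18  0.01  1.9  -0.    1.05 -2.74] 0.0 wrist [0.53 0.07 0.53] elbow [ 0.09 -0.02  0.78] cam [0.563 0.02  0.352]
75 [0.502 0.056 0.171] [-0.13  0.07  0.02  2.17 -0.2   0.68 -2.5 ] 0.0 wrist [0.44 0.01 0.48] elbow [ 0.04 -0.04  0.79] cam [ 0.511 -0.016  0.3  ]
60 [0.479 0.039 0.166] [-0.06 -0.03  0.09  2.37 -0.71  0.47 -1.91] 0.0 wrist [ 0.35 -0.05  0.44] elbow [-0.01 -0.04  0.79] cam [ 0.461 -0.051  0.281]
45 [0.457 0.024 0.153] [ 1.61  0.17 -1.38  2.48 -1.36  0.43 -1.03] 1.4 wrist [ 0.28 -0.11  0.38] elbow [-0.03 -0.1   0.78] cam [ 0.416 -0.083  0.247]
30 [0.438 0.011 0.134] [ 1.8   0.96 -1.4   2.48 -0.48  0.14 -1.35] 26.9 wrist [ 0.25 -0.18  0.29] elbow [-0.12 -0.4   0.57] cam [ 0.381 -0.108  0.2  ]
20 [0.428 0.004 0.068] [ 1.9   1.43 -1.13  2.48 -0.35  0.07 -0.95] 17.2 wrist [ 0.2  -0.19  0.16] elbow [-0.19 -0.45  0.35] cam [ 0.363 -0.12   0.114]
10 [ 0.421 -0.001  0.05 ] [ 2.07  1.65 -1.    2.47 -0.23  0.15 -0.8 ] 0.0 wrist [ 0.17 -0.18  0.11] elbow [-0.26 -0.41  0.
[... 9264 characters left out ...]
-0.91] 0.0 wrist [ 0.36 -0.18  0.38] elbow [ 0.08 -0.07  0.78] cam [ 0.495 -0.119  0.247]
30 [ 0.488 -0.023  0.134] [ 0.49  0.4   0.05  2.33 -1.46  1.06 -0.49] 0.0 wrist [ 0.32 -0.24  0.29] elbow [ 0.15 -0.13  0.75] cam [ 0.468 -0.153  0.2  ]
20 [ 0.481 -0.033  0.068] [ 0.62  0.7   0.    2.28 -1.55  1.22 -0.17] 0.0 wrist [ 0.3  -0.27  0.18] elbow [ 0.23 -0.22  0.68] cam [ 0.454 -0.17   0.114]
10 [ 0.475 -0.04   0.05 ] [ 0.71  0.88 -0.03  2.22 -1.53  1.38 -0.04] 0.0 wrist [ 0.28 -0.28  0.11] elbow [ 0.26 -0.28  0.61] cam [ 0.445 -0.182  0.074]
6 [ 0.474 -0.042  0.043] [ 0.74  0.96 -0.04  2.18 -1.52  1.43 -0.  ] 0.0 wrist [ 0.28 -0.29  0.08] elbow [ 0.27 -0.3   0.58] cam [ 0.443 -0.185  0.057]
```

Run:
```python
from plan import *
s,T=cur()
A=T_([.47,.05,.40],down(35)); print(row(T,A))
B=T_([.48,-.20,.34],down(-60)); print(row(A,B))
C=T_([.488,-.290,.26],down(-95.6)); print(row(B,C))
for n in('top','side'):
    P=cloud(n+'0.npz').reshape(-1,3); P=P[~np.isnan(P).any(1)]
    for x0,x1,y0,y1 in[(.2,.28,-.45,-.2),(.28,.36,-.28,-.16),(.15,.28,-.2,0),(.3,.4,-.14,-.03)]:
        q=P[(P[:,0]>x0)&(P[:,0]<x1)&(P[:,1]>y0)&(P[:,1]<y1)]
        m=q[q[:,2]>.012]
        print(n,x0,x1,y0,y1,np.percentile(q[:,2],[50,99,99.9]).round(3),m.min(0).round(3) if len(m) else '',m.max(0).round(3) if len(m) else '')
```

```text
(9, array([ 6.894, -0.722,  0.772, -0.452, -0.038, -0.179]))
(14, array([ 0.   ,  0.   ,  6.786, -1.969,  0.397,  0.429]))
(6, array([ 0.   ,  0.   ,  5.933, -0.268,  1.506,  1.333]))
top 0.2 0.28 -0.45 -0.2 [0.002 0.04  0.043] [ 0.201 -0.447  0.012] [ 0.279 -0.202  0.044]
top 0.28 0.36 -0.28 -0.16 [0.002 0.024 0.026] [ 0.281 -0.28   0.012] [ 0.346 -0.19   0.028]
top 0.15 0.28 -0.2 0 [0.    0.006 0.008]  
top 0.3 0.4 -0.14 -0.03 [-0.     0.006  0.008]  
side 0.2 0.28 -0.45 -0.2 [0.003 0.041 0.044] [ 0.205 -0.45   0.013] [ 0.28  -0.202  0.046]
side 0.28 0.36 -0.28 -0.16 [0.003 0.025 0.026] [ 0.28  -0.28   0.012] [ 0.351 -0.19   0.026]
side 0.15 0.28 -0.2 0 [-0.     0.005  0.007]  
side 0.3 0.4 -0.14 -0.03 [0.001 0.006 0.007]
```

apply_moves:
  plan: "6.9 -0.7 0.8 -0.45 0 -0.2 1;6.9 -0.7 0.8 -0.45 0 -0.2 1;6.9 -0.7 0.8 -0.45 0 -0.2 1;6.9 -0.7 0.8 -0.45 0 -0.2 1;6.9 -0.7 0.8 -0.45 0 -0.2 1;6.9 -0.7 0.8 -0.45 0 -0.2 1;6.9 -0.7 0.8 -0.45 0 -0.2 1;6.9 -0.7 0.8 -0.45 0 -0.2 1;6.9 -0.7 0.8 -0.45 0 -0.2 1;0 0 0 0 0 0 1"

```text
time: 3.98
tool_pos: [0.4782, 0.0569, 0.4113]
eef_rot: [1.432, 2.784, 0.019]
force: [-0.1, 0.8, -0.2]
opening: 0.0856
```

Run:
```python
from plan import *
s,T=cur();log(s);print(s['joint_pos'].round(2),T.round(3))
B=T_([.48,-.20,.34],down(-60)); print(row(T,B))
```

```text
[ 0.32 -0.04 -0.5   1.73 -0.02  1.43  0.44] [[-0.581  0.813  0.015  0.478]
 [ 0.814  0.581  0.006  0.057]
 [-0.004  0.016 -1.     0.411]
 [ 0.     0.     0.     1.   ]]
(14, array([ 0.064, -0.042,  6.825, -2.04 ,  0.326,  0.512]))
```

apply_moves:
  plan: "0.06 -0.04 6.8 -2.05 0.3 0.5 1;0.06 -0.04 6.8 -2.05 0.3 0.5 1;0.06 -0.04 6.8 -2.05 0.3 0.5 1;0.06 -0.04 6.8 -2.05 0.3 0.5 1;0.06 -0.04 6.8 -2.05 0.3 0.5 1;0.06 -0.04 6.8 -2.05 0.3 0.5 1;0.06 -0.04 6.8 -2.05 0.3 0.5 1;0.06 -0.04 6.8 -2.05 0.3 0.5 1;0.06 -0.04 6.8 -2.05 0.3 0.5 1;0.06 -0.04 6.8 -2.05 0.3 0.5 1;0.06 -0.04 6.8 -2.05 0.3 0.5 1;0.06 -0.04 6.8 -2.05 0.3 0.5 1;0.06 -0.04 6.8 -2.05 0.3 0.5 1;0.06 -0.04 6.8 -2.05 0.3 0.5 1;0 0 0 0 0 0 1"

```text
time: 5.23
tool_pos: [0.4688, -0.2091, 0.3392]
eef_rot: [3.038, 0.798, -0.005]
force: [0.0, -0.9, -0.3]
opening: 0.0855
```

Run:
```python
from plan import *
s,T=cur();log(s);print(s['joint_pos'].round(2),T.round(3))
B=T_([.490,-.290,.27],down(-95.6)); print(row(T,B))
```

```text
[ 0.54  0.06 -0.21  1.78  0.02  1.3  -0.73] [[ 0.871  0.491 -0.003  0.469]
 [ 0.491 -0.871 -0.002 -0.209]
 [-0.004  0.    -1.     0.339]
 [ 0.     0.     0.     1.   ]]
(6, array([ 1.100e-02,  3.300e-02,  5.838e+00, -2.000e-03,  1.415e+00,
        1.153e+00]))
```

apply_moves:
  plan: "0 0 5.85 0 1.4 1.15 1;0 0 5.85 0 1.4 1.15 1;0 0 5.85 0 1.4 1.15 1;0 0 5.85 0 1.4 1.15 1;0 0 5.85 0 1.4 1.15 1;0 0 5.85 0 1.4 1.15 1;0 0 0 0 0 0 1;0 0 0 0 0 0 1"

```text
time: 5.9
tool_pos: [0.4945, -0.2835, 0.2703]
eef_rot: [-3.136, 0.133, 0.002]
force: [0.2, 0.7, 0.8]
opening: 0.0854
```

Run:
```python
from plan import *
from cell import snapshot,camera_info
s,T=cur();log(s);print(s['joint_pos'].round(2),T.round(3))
for n in ["wrist","side"]:
    c=camera_info(n); p,d=snapshot(n)
    cv2.imwrite(f"pics/{n}1.png",p); np.savez(f"{n}1.npz",p=p,d=d,T=c["cam_to_world"],K=[c[k] for k in("fx","fy","cx","cy")],D=c["dist_coeffs"])
W=cloud('wrist1.npz'); np.save('T1.npy',T)
P=W.reshape(-1,3);P=P[~np.isnan(P).any(1)]
# rack frame about tcp guess
a=np.radians(-5.6); xr=np.array([np.cos(a),np.sin(a)]);yr=np.array([-np.sin(a),np.cos(a)])
b=P[(P[:,0]>.40)&(P[:,0]<.58)&(P[:,1]>-.37)&(P[:,1]<-.12)&(P[:,2]<.15)]
u=(b[:,:2]-[.49,-.29])@xr; v=(b[:,:2]-[.49,-.29])@yr
for lo,hi in((-.05,.05),(.05,.15)):
    m=(b[:,2]>.118)&(v>lo)&(v<hi)
    print(m.sum(),'u',np.percentile(u[m],[1,50,99]).round(4),'v',np.percentile(v[m],[1,5,50,95,99]).round(4),'z',b[m,2].max().round(4))
    m=(b[:,2]>.09)&(v>lo)&(v<hi)
    f=lambda p:np.hypot(u[m]-p[0],b[m,2]-p[1])-.0637
    r=least_squares(f,[0,.069],loss='soft_l1',f_scale=.002);print(r.x)
```

```text
[ 0.56  0.21 -0.13  1.75  0.03  1.18 -1.23] [[ 0.996 -0.084 -0.001  0.494]
 [-0.084 -0.996  0.002 -0.283]
 [-0.001 -0.002 -1.     0.27 ]
 [ 0.     0.     0.     1.   ]]
2698 u [-0.0316  0.0079  0.0397] v [-0.0271 -0.0256 -0.008   0.0108  0.0161] z 0.133
[0.00337513 0.06515485]
2759 u [-0.0335  0.0055  0.0377] v [0.0813 0.0875 0.105  0.1242 0.1259] z 0.1326
[0.00240671 0.06453281]
```

View pics/wrist1.png

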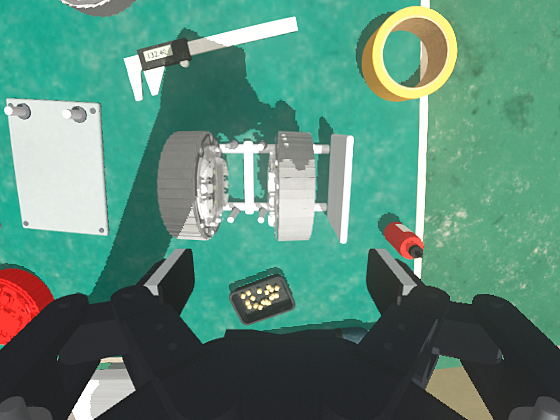

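Run:
```python
from plan import *
s,T=cur()
B=T_([.493,-.294,.15],down(-95.2)); print(row(T,B,4)); C=B.copy();C[2,3]=.111;print(row(B,C,3))
```

```text
(4, array([-0.033, -0.015,  0.119, -0.042,  0.303,  3.039]))
(3, array([0. , 0. , 0. , 0. , 0. , 1.3]))
```

apply_moves:
  plan: "0 0 0.12 -0.04 0.3 3.04 1;0 0 0.12 -0.04 0.3 3.04 1;0 0 0.12 -0.04 0.3 3.04 1;0 0 0.12 -0.04 0.3 3.04 1;0 0 0 0 0 1.3 1;0 0 0 0 0 1.3 1;0 0 0 0 0 1.3 1;0 0 0 0 0 0 1;0 0 0 0 0 0 1"
  force: 60

```text
time: 6.75
tool_pos: [0.4922, -0.2945, 0.11]
eef_rot: [-3.135, 0.147, 0.001]
force: [0.7, 0.3, 0.4]
opening: 0.0852
```

```bash
cat > shot.py <<'E'
import sys
from plan import *
from cell import snapshot,camera_info
def shot(tag,names):
    s,T=cur();log(s);print(s['time'],s['joint_pos'].round(2),T[:3].round(3).tolist(),s['force'].round(1),s['opening'])
    for n in names:
        c=camera_info(n); p,d=snapshot(n)
        cv2.imwrite(f"pics/{n}{tag}.png",p); np.savez(f"{n}{tag}.npz",p=p,d=d,T=c["cam_to_world"],K=[c[k] for k in("fx","fy","cx","cy")],D=c["dist_coeffs"])
    return s,T
if __name__=='__main__': shot(sys.argv[1],sys.argv[2:])
E
python3 shot.py 2 wrist side
```

```text
6.75 [ 0.57  0.4  -0.12  1.88  0.06  0.87 -1.24] [[0.996, -0.093, -0.0, 0.492], [-0.093, -0.996, 0.003, -0.295], [-0.001, -0.003, -1.0, 0.11]] [0.7 0.3 0.4] 0.08523597236911871
```

View pics/wrist2.png

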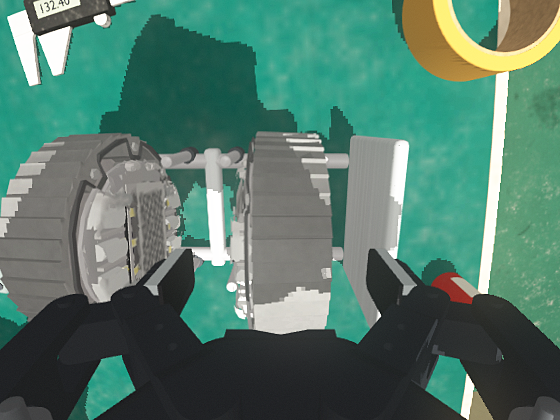

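View pics/side2.png

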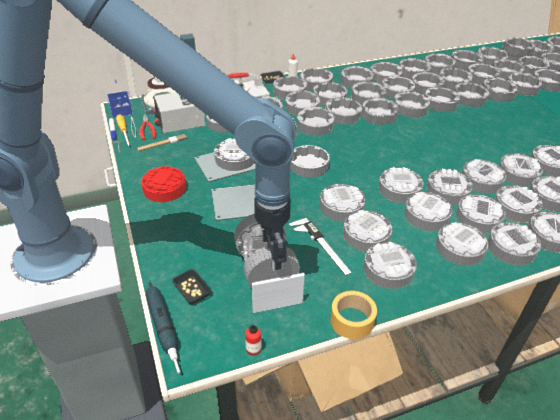

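apply_moves:
  plan: "0 0 0 0 0 0 0.3;0 0 0 0 0 0 0.2;0 0 0 0 0 0 0.0;0 0 0 0 0 0 -0.3;0 0 0 0 0 0 -1;0 0 0 0 0 0 -1;0 0 0 0 0 0 -1;0 0 0 0 0 0 -1"
  force: 70

```text
time: 7.52
tool_pos: [0.4923, -0.2954, 0.1109]
eef_rot: [-3.136, 0.15, -0.001]
force: [-0.5, 0.1, 5.7]
opening: 0.0452
```

apply_moves:
  plan: "0 0 0 0 0 -0.5 -1;0 0 0 0 0 -1 -1;0 0 0 0 0 -2 -1;0 0 0 0 0 -2.5 -1;0 0 0 0 0 -3 -1;0 0 0 0 0 -3 -1;0 0 0 0 0 -3 -1;0 0 0 0 0 -3 -1;0 0 0 0 0 -1.5 -1;0 0 0 0 0 -0.5 -1;0 0 0 0 0 0 -1"

```text
time: 8.43
tool_pos: [0.492, -0.2956, 0.3108]
eef_rot: [-3.136, 0.149, -0.001]
force: [-0.1, -0.0, -4.6]
opening: 0.0444
```

```bash
python3 shot.py 3 wrist side
```

```text
8.4333 [ 0.58  0.19 -0.12  1.69  0.02  1.26 -1.21] [[0.996, -0.095, 0.001, 0.492], [-0.095, -0.996, 0.002, -0.296], [0.001, -0.002, -1.0, 0.311]] [-0.1 -0.  -4.6] 0.0443816306608273
```

View pics/wrist3.png

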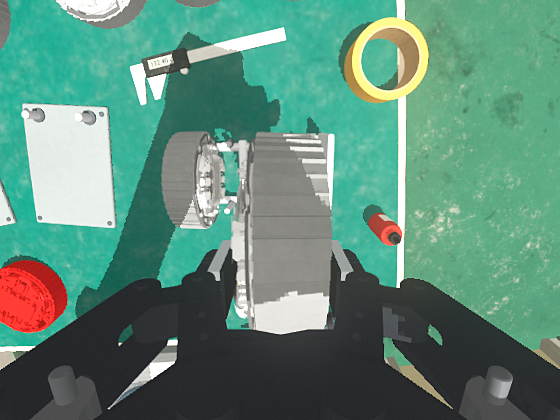

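View pics/side3.png

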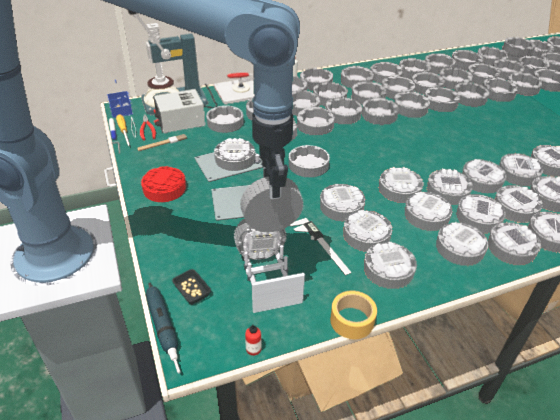

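Run:
```python
from plan import *
W=cloud('wrist3.npz'); D=data()[-1]; T=T_(D[1],Ro.from_rotvec(D[2]).as_matrix())
P=((W-T[:3,3])@T[:3,:3]).reshape(-1,3)
m=(abs(P[:,1])<.03)&(P[:,2]<.1)&(P[:,2]>-.03)&(abs(P[:,0])<.08)&(P[:,0]>.013)
q=P[m]; print(len(q),np.percentile(q,[1,50,99],axis=0).round(4).tolist())
h=q[(q[:,1]>-.012)&(q[:,1]<.018)]
f=lambda p:np.hypot(h[:,0]-p[0],h[:,2]-p[1])-.064
r=least_squares(f,[0,.045],loss='soft_l1',f_scale=.002);print(r.x,np.abs(f(r.x)).mean())
```

```text
10699 [[0.0135, -0.0237, -0.018], [0.0349, 0.0026, -0.006], [0.0631, 0.023, 0.0473]]
[-0.00020884  0.04512295] 0.0006878505057232117
```

Run:
```python
from plan import *
s,T=cur()
for h,cl in((46,(-88,-28)),(49,(-88,-28))):
    q=s['joint_pos'].copy(); print('h',h,cl)
    for a,l in((89.9,.10),(75,.08),(60,.06),(45,.05),(30,.03),(20,.02),(12,0.)):
        G=lay(cl,h,a,d=.0435,lift=l)
        X0,R0,_=fk(q,P_); T0=T_(X0,R0); D=np.real(logm(np.linalg.inv(T0)@G))
        for k in range(1,7): q,e=ik(T0@expm(D*k/6),q,w=.02)
        cam=G[:3,3]+G[:3,:3]@[.064,0,-.133]
        print(a,G[:3,3].round(3),q.round(2),round(e,1),'wrist',fk(q,P_)[2][4].round(2),'elbow',fk(q,P_)[2][2].round(2),'cam',cam.round(3))
h=47;cl=(-88,-28)
A=T.copy();A[:3,3]=[.50,-.10,.32]
A=T_([.50,-.10,.32],down(-110)); B=lay(cl,h,89.9,d=.0435,lift=.12)
print(B.round(3)); print(row(T,A)); print(row(A,B))
```

```text
h 46 (-88, -28)
89.9 [0.521 0.076 0.216] [ 0.12  0.2  -0.38  1.9   0.08  1.05 -2.63] 0.0 wrist [0.52 0.08 0.53] elbow [ 0.1  -0.05  0.78] cam [0.567 0.032 0.349]
75 [0.501 0.056 0.198] [ 0.26  0.07 -0.36  2.11 -0.21  0.78 -2.3 ] 0.0 wrist [ 0.44 -0.    0.5 ] elbow [ 0.03 -0.05  0.79] cam [ 0.524 -0.013  0.326]
60 [0.482 0.036 0.173] [ 0.4   0.03 -0.3   2.29 -0.74  0.61 -1.67] 0.0 wrist [ 0.37 -0.08  0.45] elbow [ 0.   -0.04  0.79] cam [ 0.482 -0.057  0.288]
45 [0.464 0.017 0.151] [ 0.55  0.11 -0.25  2.42 -1.32  0.69 -0.92] 0.0 wrist [ 0.31 -0.14  0.37] elbow [ 0.03 -0.07  0.79] cam [ 0.444 -0.095  0.245]
30 [0.448 0.001 0.112] [ 1.02  0.43 -0.51  2.46 -1.55  0.81 -0.35] 0.0 wrist [ 0.26 -0.2   0.27] elbow [ 0.08 -0.2   0.74] cam [ 0.415 -0.126  0.179]
20 [ 0.44  -0.007  0.087] [ 1.15  0.69 -0.51  2.43 -1.54  0.91 -0.1 ] 0.0 wrist [ 0.23 -0.22  0.19] elbow [ 0.1  -0.31  0.67] cam [ 0.4   -0.142  0.132]
12 [ 0.435 -0.012  0.053] [ 1.19  0.92 -0.46  2.37 -1.48  1.    0.06] 0.0 wrist [ 0.22 -0.23  0.12] elbow [ 0.11 -0.38  0.59] cam [ 0.391 -0.151  0.081]
h 49 (-88, -28)
89.9 [0.518 0.07
[... 613 characters left out ...]
4  -0.22  2.44 -1.54  0.94 -0.36] 0.0 wrist [ 0.27 -0.21  0.27] elbow [ 0.12 -0.16  0.75] cam [ 0.422 -0.128  0.179]
20 [ 0.442 -0.008  0.087] [ 0.88  0.64 -0.25  2.41 -1.55  1.07 -0.12] 0.0 wrist [ 0.25 -0.23  0.19] elbow [ 0.16 -0.25  0.69] cam [ 0.408 -0.145  0.132]
12 [ 0.437 -0.014  0.053] [ 0.94  0.86 -0.24  2.34 -1.52  1.18  0.04] 0.0 wrist [ 0.23 -0.25  0.12] elbow [ 0.19 -0.33  0.62] cam [ 0.4   -0.154  0.081]
[[ 0.731 -0.682  0.001  0.52 ]
 [-0.682 -0.731  0.001  0.077]
 [-0.    -0.002 -1.     0.236]
 [ 0.     0.     0.     1.   ]]
(5, array([-0.041,  0.063,  2.915, -0.575, -3.87 , -0.239]))
(5, array([ 2.000e-02,  4.000e-03,  4.600e+00, -1.390e+00, -3.314e+00,
        1.691e+00]))
```

Run:
```python
from plan import *
s,T=cur()
A=T_([.50,-.10,.32],down(-110)); B=lay((-88,-28),48,89.9,d=.0435,lift=.12)
print(row(T,A,8)); print(row(A,B,8))
```

```text
(8, array([-0.025,  0.039,  1.822, -0.383, -2.415, -0.15 ]))
(8, array([ 1.200e-02,  2.000e-03,  2.750e+00, -9.020e-01, -2.068e+00,
        1.057e+00]))
```

apply_moves:
  plan: "0 0 1.8 -0.38 -2.4 -0.15 -1;0 0 1.8 -0.38 -2.4 -0.15 -1;0 0 1.8 -0.38 -2.4 -0.15 -1;0 0 1.8 -0.38 -2.4 -0.15 -1;0 0 1.8 -0.38 -2.4 -0.15 -1;0 0 1.8 -0.38 -2.4 -0.15 -1;0 0 1.8 -0.38 -2.4 -0.15 -1;0 0 1.8 -0.38 -2.4 -0.15 -1;0 0 2.75 -0.9 -2.07 1.05 -1;0 0 2.75 -0.9 -2.07 1.05 -1;0 0 2.75 -0.9 -2.07 1.05 -1;0 0 2.75 -0.9 -2.07 1.05 -1;0 0 2.75 -0.9 -2.07 1.05 -1;0 0 2.75 -0.9 -2.07 1.05 -1;0 0 2.75 -0.9 -2.07 1.05 -1;0 0 2.75 -0.9 -2.07 1.05 -1;0 0 0 0 0 0 -1"
  force: 90

```text
time: 9.95
tool_pos: [0.5165, 0.0832, 0.234]
eef_rot: [-2.935, 1.11, 0.017]
force: [-0.1, 1.1, -4.2]
opening: 0.0443
```

```bash
cat > nxt.py <<'E'
import sys
from plan import *
# usage: a lift N [a lift N ...]
s,T=cur();log(s);print(s['time'],s['joint_pos'].round(2),T[:3,3].round(4),s['force'].round(1),s['opening'])
v=list(map(float,sys.argv[1:]))
for i in range(0,len(v),3):
    G=lay((-88,-28),48,v[i],d=.0435,lift=v[i+1]); print(v[i],row(T,G,int(v[i+2]) or None)); T=G
E
python3 nxt.py 89.9 .12 0 75 .10 0 60 .07 0 45 .05 0
```

```text
9.95 [ 0.13  0.18 -0.4   1.88  0.07  1.1  -2.59] [0.5165 0.0832 0.234 ] [-0.1  1.1 -4.2] 0.044348097707489424
89.9 (1, array([ 0.15 ,  0.643,  0.564,  0.5  ,  0.192, -0.164]))
75.0 (3, array([ 4.967, -0.   , -0.   , -0.   ,  0.999,  0.503]))
60.0 (3, array([ 5.   , -0.   , -0.   , -0.   ,  1.289,  0.778]))
45.0 (3, array([ 5.   ,  0.   , -0.   , -0.   ,  1.329,  0.384]))
```

apply_moves:
  plan: "0.15 0.64 0.56 0.5 0.19 -0.16 -1;3.75 0 0 0 0.75 0.38 -1;3.75 0 0 0 0.75 0.38 -1;3.75 0 0 0 0.75 0.38 -1;3.75 0 0 0 0.75 0.38 -1;3.75 0 0 0 0.97 0.58 -1;3.75 0 0 0 0.97 0.58 -1;3.75 0 0 0 0.97 0.58 -1;3.75 0 0 0 0.97 0.58 -1;0 0 0 0 0 0 -1"

```text
time: 10.78
tool_pos: [0.4784, 0.0258, 0.1813]
eef_rot: [-2.463, 0.965, -0.259]
force: [-2.2, -0.5, -5.1]
opening: 0.0439
```

```bash
python3 nxt.py 60 .07 1 45 .05 4 30 .04 4
```

```text
10.7833 [ 0.41  0.02 -0.28  2.28 -0.72  0.65 -1.65] [0.4784 0.0258 0.1813] [-2.2 -0.5 -5.1] 0.043906705032475866
60.0 (1, array([ 0.165, -0.48 , -0.642, -0.522, -0.906,  0.338]))
45.0 (4, array([ 3.75 ,  0.   , -0.   , -0.   ,  1.   ,  0.277]))
30.0 (4, array([ 3.75 , -0.   , -0.   ,  0.   ,  0.902,  0.028]))
```

apply_moves:
  plan: "0.1 -0.3 -0.4 -0.4 -0.7 0.2 -1;3.75 0 0 0 1 0.28 -1;3.75 0 0 0 1 0.28 -1;3.75 0 0 0 1 0.28 -1;3.75 0 0 0 1 0.28 -1;3.75 0 0 0 0.9 0.03 -1;3.75 0 0 0 0.9 0.03 -1;3.75 0 0 0 0.9 0.03 -1;3.75 0 0 0 0.9 0.03 -1;0 0 0 0 0 0 -1;0 0 0 0 0 0 -1"

```text
time: 11.7
tool_pos: [0.4564, 0.0025, 0.1276]
eef_rot: [-1.989, 0.757, -0.443]
force: [0.2, -0.2, -3.8]
opening: 0.0442
```

```bash
python3 nxt.py 30 .04 1 20 .02 4 13 .01 4
```

```text
11.7 [ 0.71  0.35 -0.21  2.44 -1.55  0.94 -0.41] [0.4564 0.0025 0.1276] [ 0.2 -0.2 -3.8] 0.044245560442343054
30.0 (1, array([ 0.126, -0.009,  0.322, -0.443,  0.787, -0.274]))
20.0 (4, array([ 2.5  , -0.   , -0.   , -0.   ,  0.92 ,  0.129]))
13.0 (4, array([ 1.75 , -0.   ,  0.   ,  0.   ,  0.568,  0.008]))
```

apply_moves:
  plan: "0.1 0 0.3 -0.4 0.6 -0.3 -1;2.5 0 0 0 0.92 0.13 -1;2.5 0 0 0 0.92 0.13 -1;2.5 0 0 0 0.92 0.13 -1;2.5 0 0 0 0.92 0.13 -1;0 0 0 0 0 0 -1;0 0 0 0 0 0 -1"

```text
time: 12.28
tool_pos: [0.4418, -0.0079, 0.0893]
eef_rot: [-1.822, 0.697, -0.493]
force: [0.9, 0.6, -3.0]
opening: 0.0441
```

```bash
python3 nxt.py 20 .02 1 13 .01 4; python3 shot.py 4 side top
```

```text
12.2833 [ 0.95  0.64 -0.32  2.42 -1.55  1.03 -0.12] [ 0.4418 -0.0079  0.0893] [ 0.9  0.6 -3. ] 0.044147569804891304
20.0 (1, array([-0.026, -0.084,  0.168, -0.05 ,  0.251,  0.037]))
13.0 (4, array([ 1.75 , -0.   ,  0.   ,  0.   ,  0.568,  0.008]))
12.2833 [ 0.95  0.64 -0.32  2.42 -1.55  1.03 -0.12] [[0.743, -0.226, 0.63, 0.442], [-0.669, -0.256, 0.697, -0.008], [0.003, -0.94, -0.342, 0.089]] [ 0.9  0.6 -3. ] 0.044147569804891304
```

View pics/side4.png

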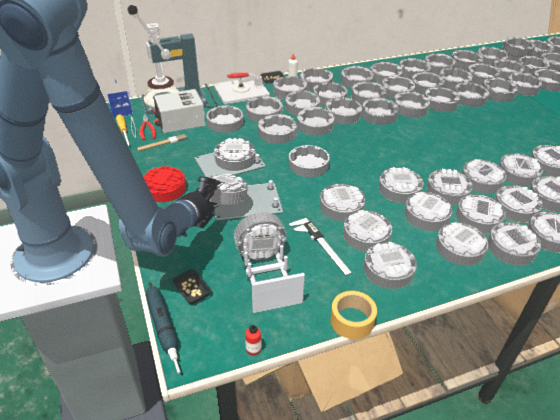

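View pics/top4.png

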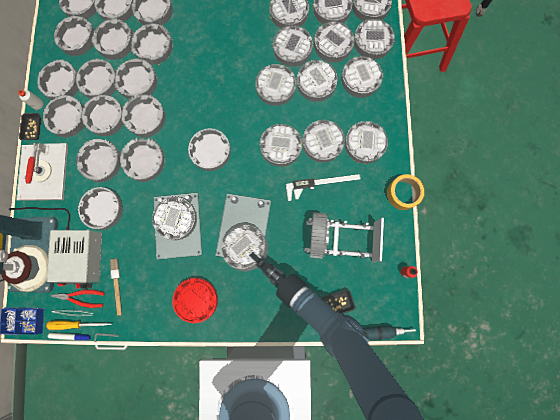

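Run:
```python
from plan import *
D=data()[-1]; pts=fk(D[0],P_)[2]; w=pts[4]; T=T_(D[1],Ro.from_rotvec(D[2]).as_matrix()); print('wrist',w.round(3))
for n in('side4','top4'):
    P=cloud(n+'.npz').reshape(-1,3);P=P[~np.isnan(P).any(1)]
    r=np.linalg.norm(P-w,axis=1); m=r<.12
    print(n,m.sum(),np.percentile(P[m],[0,2,50,98,100],axis=0).round(3).tolist())
    L=(P-T[:3,3])@T[:3,:3]*1000
    for z0 in range(-300,0,25):
        k=(L[:,2]>z0)&(L[:,2]<z0+25)&(np.hypot(L[:,0],L[:,1])<110)&(P[:,2]>.06)
        if k.sum()>3: print(z0,k.sum(),'x',np.percentile(L[k,0],[1,99]).round(0),'y',np.percentile(L[k,1],[1,99]).round(0))
    # stud
    k=(abs(L[:,0])<70)&(L[:,2]>-30)&(L[:,2]<120)&(abs(L[:,1])<40); print('stud z ext',np.percentile(L[k,2],[1,99]))
```

```text
wrist [ 0.243 -0.228  0.197]
side4 2812 [[0.184, -0.287, 0.139], [0.19, -0.282, 0.161], [0.254, -0.259, 0.228], [0.333, -0.157, 0.303], [0.344, -0.126, 0.314]]
-300 80 x [34. 49.] y [-46.  28.]
-275 88 x [ 8. 39.] y [-35.  12.]
-250 224 x [-9. 42.] y [-36.  23.]
-225 199 x [-15.  37.] y [-37.  17.]
-200 188 x [-18.  37.] y [-38.  17.]
-175 237 x [-21.  39.] y [-40.  23.]
-150 172 x [-17.  39.] y [-40.  18.]
-125 67 x [-11.  37.] y [-49.   5.]
-100 223 x [-10.  21.] y [-69.  63.]
-75 135 x [-7. 20.] y [-63.  53.]
-50 107 x [-7. 16.] y [-55.  45.]
-25 336 x [-9. 47.] y [-38.  26.]
stud z ext [-25.59560698  95.32110675]
top4 1958 [[0.207, -0.284, 0.147], [0.221, -0.27, 0.176], [0.274, -0.194, 0.214], [0.329, -0.134, 0.31], [0.34, -0.124, 0.316]]
-300 321 x [-42.  43.] y [-50.  -9.]
-275 287 x [-33.  33.] y [-39.  -5.]
-250 284 x [-34.  37.] y [-37.  18.]
-225 272 x [-33.  31.] y [-38.  -4.]
-200 254 x [-36.  32.] y [-38.  -1.]
-175 301 x [-38.  34.] y [-40.   7.]
-150 267 x [-37.  34.] y [-41.  -7.]
-125 122 x [-26.  29.] y [-50.  14.]
-100 172 x [-18.  18.] y [-69.  12.]
-75 91 x [-17.  16.] y [-63.  24.]
-50 58 x [-12.  12.] y [-57.  25.]
-25 299 x [-44.  44.] y [-37.  23.]
stud z ext [-25.09437073  98.27659773]
```

```bash
python3 nxt.py 14 .008 6 14 0 4
```

```text
12.3833 [ 0.95  0.63 -0.32  2.42 -1.55  1.03 -0.12] [ 0.4418 -0.0072  0.0904] [-0.2 -0.8 -3.9] 0.044664480365722854
14.0 (6, array([ 0.991, -0.003,  0.059, -0.002,  0.44 ,  0.022]))
14.0 (4, array([-0.   , -0.   , -0.   , -0.   ,  0.194,  0.048]))
```

apply_moves:
  plan: "1 0 0.06 0 0.44 0.02 -1;1 0 0.06 0 0.44 0.02 -1;1 0 0.06 0 0.44 0.02 -1;1 0 0.06 0 0.44 0.02 -1;1 0 0.06 0 0.44 0.02 -1;1 0 0.06 0 0.44 0.02 -1;0 0 0 0 0 0 -1;0 0 0 0 0 0 -1"

```text
time: 13.05
tool_pos: [0.4371, -0.0125, 0.0644]
eef_rot: [-1.722, 0.663, -0.517]
force: [0.6, -0.2, -4.1]
opening: 0.0438
```

```bash
python3 nxt.py 14 .004 2 14 0 4; python3 shot.py 5 side
```

```text
13.05 [ 1.    0.81 -0.3   2.37 -1.53  1.11  0.01] [ 0.4371 -0.0125  0.0644] [ 0.6 -0.2 -4.1] 0.043757340064003884
14.0 (2, array([-0.019, -0.031, -0.032, -0.004,  0.168,  0.065]))
14.0 (4, array([-0.   , -0.   , -0.   , -0.   ,  0.097,  0.024]))
13.05 [ 1.    0.81 -0.3   2.37 -1.53  1.11  0.01] [[0.742, -0.162, 0.65, 0.437], [-0.67, -0.179, 0.72, -0.013], [-0.001, -0.97, -0.241, 0.064]] [ 0.6 -0.2 -4.1] 0.043757340064003884
```

apply_moves:
  plan: "0 0 0 0 0.145 0.036 -1;0 0 0 0 0.145 0.036 -1;0 0 0 0 0.097 0.024 -1;0 0 0 0 0.097 0.024 -1;0 0 0 0 0 0 -1"

```text
time: 13.52
tool_pos: [0.4362, -0.0121, 0.0585]
eef_rot: [-1.72, 0.665, -0.516]
force: [0.1, -0.1, -3.7]
opening: 0.0439
```

apply_moves:
  plan: "0 0 0 0 0.07 0.02 -1;0 0 0 0 0.07 0.02 -1;0 0 0 0 0 0 -1"

```text
time: 13.77
tool_pos: [0.4362, -0.0121, 0.0569]
eef_rot: [-1.72, 0.665, -0.515]
force: [0.7, 0.2, -3.7]
opening: 0.0439
```

apply_moves:
  plan: "0 0 0 0 0.07 0.02 -1;0 0 0 0 0.07 0.02 -1;0 0 0 0 0 0 -1"

```text
time: 14.02
tool_pos: [0.4363, -0.0121, 0.0555]
eef_rot: [-1.72, 0.665, -0.516]
force: [-0.1, 0.8, -4.3]
opening: 0.044
```

```bash
python3 shot.py 6 side
python3 - <<'E'
from plan import *
p=load('side6.npz')[0]; cv2.imwrite('pics/s6.png',cv2.resize(p[150:250,170:300],None,fx=6,fy=6,interpolation=cv2.INTER_CUBIC))
D=data()[-1]; T=T_(D[1],Ro.from_rotvec(D[2]).as_matrix())
P=cloud('side6.npz').reshape(-1,3);P=P[~np.isnan(P).any(1)]
L=(P-T[:3,3])@T[:3,:3]*1000
# lens/top face plane: points with y (tool) about -23
k=(abs(L[:,0])<50)&(L[:,2]>10)&(L[:,2]<100)&(L[:,1]<-10)&(L[:,1]>-40)
print(k.sum(),np.percentile(L[k,1],[5,50,95]))
A=np.c_[L[k][:,[0,2]],np.ones(k.sum())]; y=L[k,1]
for _ in range(6):
    c=np.linalg.lstsq(A,y,rcond=None)[0]; r=y-A@c; w=abs(r)<2.5; A,y=A[w],y[w]
print(c,len(y))
k=(abs(L[:,0])<75)&(L[:,2]>-30)&(L[:,2]<130)&(abs(L[:,1])<30)
print(np.percentile(L[k],[0.5,99.5],axis=0).round(1))
E
```

```text
14.0167 [ 1.    0.84 -0.3   2.37 -1.53  1.11  0.03] [[0.742, -0.164, 0.651, 0.436], [-0.671, -0.176, 0.721, -0.012], [-0.004, -0.971, -0.24, 0.056]] [-0.1  0.8 -4.3] 0.0440055370050776
441 [-28.78348176 -25.40765063 -16.52308563]
[ 4.87571871e-02  9.28412930e-03 -2.55068347e+01] 174
[[-58.3 -29.7 -28.3]
 [ 73.8  29.  129.1]]
```

View pics/s6.png

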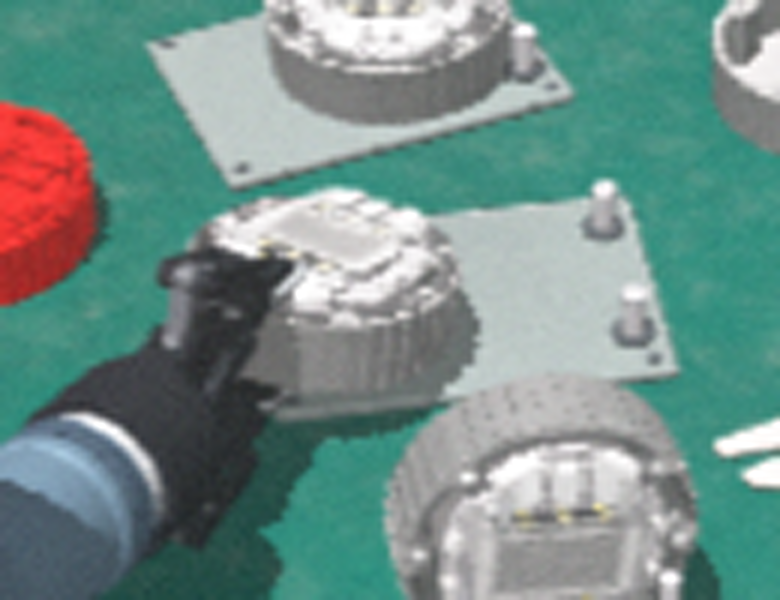

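apply_moves:
  plan: "0 0 0 0 0.07 0.02 -1;0 0 0 0 0.07 0.02 -1;0 0 0 0 0 0 -1"

```text
time: 14.32
tool_pos: [0.4363, -0.012, 0.0541]
eef_rot: [-1.72, 0.665, -0.516]
force: [0.2, 0.8, -4.3]
opening: 0.0439
```

apply_moves:
  plan: "0 0 0 0 0.07 0.02 -1;0 0 0 0 0.07 0.02 -1;0 0 0 0 0 0 -1"

```text
time: 14.57
tool_pos: [0.4364, -0.0119, 0.0527]
eef_rot: [-1.72, 0.665, -0.516]
force: [-0.2, -0.6, -4.6]
opening: 0.0444
```

apply_moves:
  plan: "0 0 0 0 0.07 0.02 -1;0 0 0 0 0.07 0.02 -1;0 0 0 0 0 0 -1"

```text
time: 14.82
tool_pos: [0.4366, -0.0117, 0.052]
eef_rot: [-1.718, 0.664, -0.516]
force: [-0.6, 0.1, -2.0]
opening: 0.0443
```

apply_moves:
  plan: "0 0 0 0 0.07 0.02 -1;0 0 0 0 0.07 0.02 -1;0 0 0 0 0 0 -1"

```text
time: 15.07
tool_pos: [0.4368, -0.0114, 0.0515]
eef_rot: [-1.715, 0.663, -0.517]
force: [-0.9, -1.7, 3.8]
opening: 0.0442
```

apply_moves:
  plan: "0 0 0 0 -0.05 -0.01 -1;0 0 0 0 0 0 0.04;0 0 0 0 0 0 0.06;0 0 0 0 -0.06 0 0.09;0 0 0 0 -0.07 0 0.12;0 0 0 0 -0.08 0 0.16;0 0 0 0 -0.08 0 0.2;0 0 0 0 0 0 0.2;0 0 0 0 0 0 0.2"

```text
time: 15.82
tool_pos: [0.4368, -0.0115, 0.0527]
eef_rot: [-1.721, 0.666, -0.515]
force: [-0.3, -0.2, -1.5]
opening: 0.0508
```

```bash
python3 shot.py 7 side
python3 - <<'E'
from plan import *
p=load('side7.npz')[0]; cv2.imwrite('pics/s7.png',cv2.resize(p[150:250,170:300],None,fx=6,fy=6,interpolation=cv2.INTER_CUBIC))
E
```

```text
15.8167 [ 1.    0.84 -0.3   2.36 -1.53  1.1   0.03] [[0.742, -0.165, 0.65, 0.437], [-0.671, -0.177, 0.72, -0.012], [-0.004, -0.97, -0.241, 0.053]] [-0.3 -0.2 -1.5] 0.05080879959961802
```

View pics/s7.png

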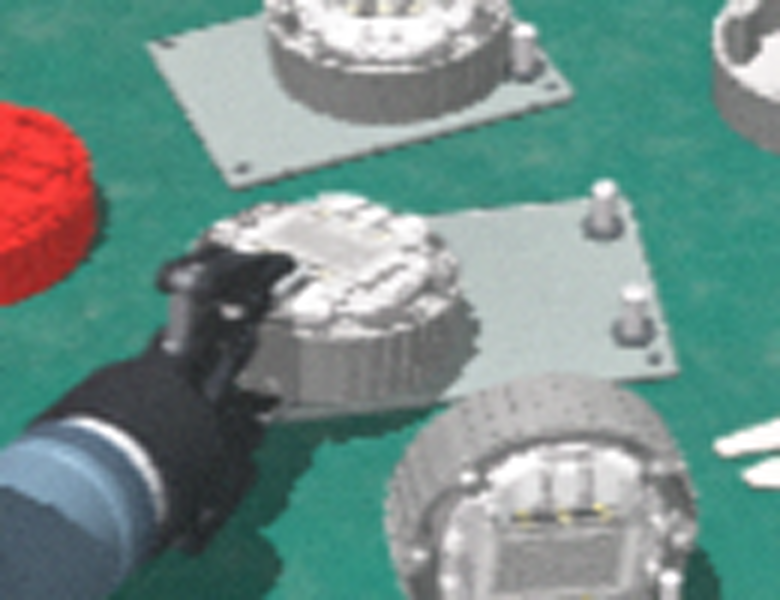

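apply_moves:
  plan: "0 0 0 0 -0.1 0 0.247;0 0 0 0 -0.1 0 0.294;0 0 0 0 -0.1 0 0.341;0 0 0 0 -0.1 0 0.388;0 0 0 0 -0.1 0 0.435;0 0 0 0 -0.1 0 0.482;0 0 0 0 -0.1 0 0.529;0 0 0 0 -0.1 0 0.576;0 0 0 0 -0.1 0 0.62;0 0 0 0 -0.06 0 0.65;0 0 0 0 0 0 0.65;0 0 0 0 0 0 0.65"

```text
time: 16.87
tool_pos: [0.4385, -0.0097, 0.0626]
eef_rot: [-1.72, 0.665, -0.516]
force: [-0.1, 0.2, -2.1]
opening: 0.0708
```

```bash
python3 shot.py 8 side wrist
python3 - <<'E'
from plan import *
p=load('side8.npz')[0]; cv2.imwrite('pics/s8.png',cv2.resize(p[150:250,170:300],None,fx=6,fy=6,interpolation=cv2.INTER_CUBIC))
E
```

```text
16.8667 [ 1.    0.82 -0.32  2.37 -1.53  1.1   0.01] [[0.742, -0.163, 0.65, 0.439], [-0.671, -0.176, 0.721, -0.01], [-0.003, -0.971, -0.24, 0.063]] [-0.1  0.2 -2.1] 0.07078284348967698
```

View pics/s8.png

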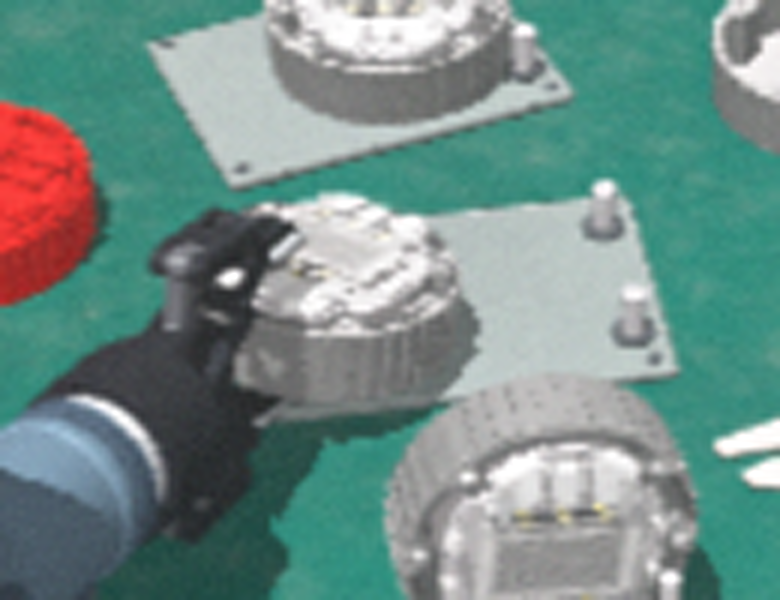

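View pics/wrist8.png

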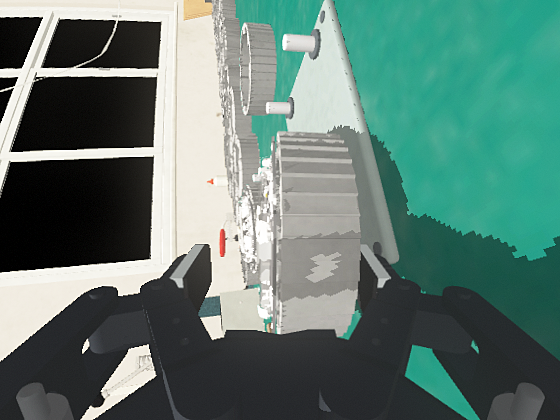

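```bash
cat > low.py <<'E'
from plan import *
def tgt(T0,c0,c1,E1,p,h):
    """pose with pitch p, heading h such that tool point c1 is at E1"""
    G=pose([0,0,0],h,p,-1); G[:3,3]=E1-G[:3,:3]@c1; return G
if __name__=='__main__':
    s,T=cur()
    zt=T[:3,2]; h=np.degrees(np.arctan2(zt[1],zt[0])); p=np.degrees(np.arcsin(-zt[2])); print('h,p',h,p)
    c0=np.array([0,.0354,-.0205]); E=T[:3,3]+T[:3,:3]@c0; print('E',E.round(4), 'local',(Rn.T@(E-O)*1000).round(1))
    Hh=np.array([np.cos(np.radians(h)),np.sin(np.radians(h)),0])
    Z0=E[2]; Tp=T
    for f,pp,cz in((0,14,-.0085),(.25,18,-.0085),(.5,22,-.0085),(.7,26,-.0085),(.85,30,-.0085)):
        E1=E.copy(); E1[2]=Z0-(Z0-.008)*f; E1[:2]-=Hh[:2]*.003*f
        G=tgt(T,c0,np.array([0,.0354,cz]),E1,pp,h)
        tip=G[:3,3]+G[:3,:3]@[0,.0354,-.001]; back=G[:3,3]+G[:3,:3]@[0,.0354+.012,-.009]
        print(f,pp,'E',E1[2].round(4),row(Tp,G,5),'tip',tip.round(4),'backlow',back[2].round(4),'tiplocal',(Rn.T@(tip-O)*1000).round(0)); Tp=G
E
python3 low.py
```

```text
h,p 47.93146692516048 13.889309764566184
E [ 0.4193 -0.0306  0.033 ] local [-121.5  -78.3   33. ]
0 14 E 0.033 (5, array([-0.022,  0.   , -0.043, -0.003,  0.001, -0.239])) tip [ 0.4242 -0.0252  0.0312] backlow 0.0215 tiplocal [-118.  -72.   31.]
0.25 18 E 0.0268 (5, array([-0.8  , -0.   , -0.   , -0.   ,  0.137,  0.069])) tip [ 0.4236 -0.0259  0.0245] backlow 0.0155 tiplocal [-118.  -73.   24.]
0.5 22 E 0.0205 (5, array([-0.8  , -0.   ,  0.   ,  0.   ,  0.135,  0.077])) tip [ 0.423  -0.0266  0.0177] backlow 0.0096 tiplocal [-119.  -74.   18.]
0.7 26 E 0.0155 (5, array([-0.8  ,  0.   , -0.   , -0.   ,  0.109,  0.078])) tip [ 0.4225 -0.0272  0.0122] backlow 0.0049 tiplocal [-119.  -74.   12.]
0.85 30 E 0.0118 (5, array([-0.8  ,  0.   ,  0.   ,  0.   ,  0.083,  0.076])) tip [ 0.422  -0.0277  0.008 ] backlow 0.0016 tiplocal [-119.  -75.    8.]
```

apply_moves:
  plan: "0 0 0 0 0 -0.15 0.65;0 0 0 0 0 -0.2 0.65;0 0 0 0 0 -0.2 0.65;0 0 0 0 0 -0.2 0.65;0 0 0 0 0 -0.2 0.65;0 0 0 0 0 -0.15 0.65;0 0 0 0 0 0 0.65"

```text
time: 17.55
tool_pos: [0.4312, -0.0181, 0.065]
eef_rot: [-1.72, 0.666, -0.516]
force: [-1.4, -1.5, -0.9]
opening: 0.0705
```

apply_moves:
  plan: "-0.8 0 0 0 0.137 0.069 0.65;-0.8 0 0 0 0.137 0.069 0.65;-0.8 0 0 0 0.137 0.069 0.65;-0.8 0 0 0 0.137 0.069 0.65;-0.8 0 0 0 0.137 0.069 0.65;0 0 0 0 0 0 0.65"

```text
time: 18.05
tool_pos: [0.4324, -0.0161, 0.0579]
eef_rot: [-1.786, 0.689, -0.497]
force: [-0.7, -0.5, -1.7]
opening: 0.0706
```

```bash
python3 shot.py 9 side wrist
python3 - <<'E'
from plan import *
p=load('side9.npz')[0]; a=cv2.resize(p[150:250,170:300],None,fx=3,fy=3,interpolation=cv2.INTER_CUBIC)
w=load('wrist9.npz')[0][100:400,150:450]
cv2.imwrite('pics/m9.png',np.hstack([a,w]))
E
```

```text
18.05 [ 1.    0.77 -0.31  2.39 -1.52  1.04 -0.03] [[0.742, -0.208, 0.637, 0.432], [-0.67, -0.227, 0.707, -0.016], [-0.003, -0.951, -0.308, 0.058]] [-0.7 -0.5 -1.7] 0.07061664535758815
```

View pics/m9.png

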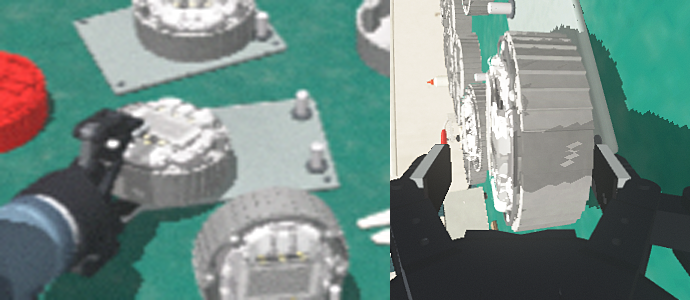

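```bash
cat > fits.py <<'E'
from plan import *
import sys
def fitstud(tag):
    W=cloud(f'wrist{tag}.npz'); D=data()[-1]; T=T_(D[1],Ro.from_rotvec(D[2]).as_matrix())
    P=((W-T[:3,3])@T[:3,:3]).reshape(-1,3)
    m=(P[:,1]>-.02)&(P[:,1]<.04)&(P[:,0]>.016)&(P[:,0]<.075)&(P[:,2]>-.04)&(P[:,2]<.12)
    q=P[m]
    def f(p,q=q):
        ax=np.array([np.sin(p[3]),np.cos(p[2])*np.cos(p[3]),np.sin(p[2])]); ax/=np.linalg.norm(ax)
        v=q-np.array([p[0],0.01,p[1]]); v=v-np.outer(v@ax,ax)
        return np.linalg.norm(v,axis=1)-.0637
    r=least_squares(f,[0,.05,0,0],loss='soft_l1',f_scale=.001)
    p=r.x; k=np.abs(f(p))<.002
    ax=np.array([np.sin(p[3]),np.cos(p[2])*np.cos(p[3]),np.sin(p[2])]); ax/=np.linalg.norm(ax)
    s=(q[k]-np.array([p[0],.01,p[1]]))@ax
    zt=T[:3,2]; pitch=np.degrees(np.arcsin(-zt[2]))
    axw=T[:3,:3]@ax
    bot=np.percentile(s,99.5)
    cb=T[:3,3]+T[:3,:3]@(np.array([p[0],.01,p[1]])+ax*bot); c=cb-axw*.0235
    print('n',k.sum(),'fit',p.round(4),'s range',np.percentile(s,[.5,99.5]).round(4),'tool pitch',pitch.round(2),'stud axis world',(-axw).round(3),'tilt deg',np.degrees(np.arccos(-axw[2])).round(2))
    print('bottom centre world',cb.round(4),'local',(Rn.T@(cb-O)*1000).round(1))
    hh=np.array([zt[0],zt[1],0]);hh/=np.linalg.norm(hh); e=-hh+axw*(hh@axw); e/=np.linalg.norm(e)
    E=cb+.064*e; print('near edge world',E.round(4),'in tool',((E-T[:3,3])@T[:3,:3]*1000).round(1),'far edge z',(cb-.064*e)[2].round(4))
fitstud(sys.argv[1])
E
python3 fits.py 9
```

```text
n 5438 fit [-0.005   0.0493  0.3553  0.3811] s range [-0.0198  0.0542] tool pitch 17.93 stud axis world [-0.314  0.199  0.928] tilt deg 21.81
bottom centre world [ 0.475   0.009  -0.0171] local [-73.  -30.2 -17.1]
near edge world [ 0.4333 -0.0394 -0.0208] in tool [16.5 80.   8.3] far edge z -0.0134
```

```bash
python3 - <<'E'
s=open('fits.py').read()
s=s.replace("P=((W-T[:3,3])@T[:3,:3]).reshape(-1,3)","u0,u1,v0,v1=map(int,sys.argv[2:6]); P=((W-T[:3,3])@T[:3,:3])[v0:v1,u0:u1].reshape(-1,3)").replace("m=(P[:,1]>-.02)&(P[:,1]<.04)&(P[:,0]>.016)&(P[:,0]<.075)&(P[:,2]>-.04)&(P[:,2]<.12)","m=(P[:,0]>.01)&(P[:,2]<.12)")
open('fits.py','w').write(s)
E
python3 fits.py 9 285 345 150 318
```

```text
n 6091 fit [ 0.0005  0.0522  0.1536 -0.1022] s range [-0.0187  0.0113] tool pitch 17.93 stud axis world [0.183 0.046 0.982] tilt deg 10.88
bottom centre world [0.4619 0.0177 0.0212] local [-87.4 -23.8  21.2]
near edge world [ 0.4203 -0.03    0.0312] in tool [ 0.4 31.1 -9.3] far edge z 0.0112
```

apply_moves:
  plan: "-0.8 0 0 0 0.135 0.077 0.65;-0.8 0 0 0 0.135 0.077 0.65;-0.8 0 0 0 0.135 0.077 0.65;-0.8 0 0 0 0.135 0.077 0.65;-0.8 0 0 0 0.135 0.077 0.65;0 0 0 0 0 0 0.65"

```text
time: 18.65
tool_pos: [0.4333, -0.0151, 0.0502]
eef_rot: [-1.851, 0.714, -0.478]
force: [-0.1, 0.1, -2.4]
opening: 0.0704
```

```bash
python3 shot.py 10 side wrist
python3 - <<'E'
from plan import *
p=load('side10.npz')[0]; a=cv2.resize(p[150:250,170:300],None,fx=3,fy=3,interpolation=cv2.INTER_CUBIC)
w=load('wrist10.npz')[0][100:400,150:450]
cv2.imwrite('pics/m10.png',np.hstack([a,w]))
E
python3 fits.py 10 285 345 150 318
```

```text
18.65 [ 1.    0.73 -0.33  2.4  -1.53  0.97 -0.05] [[0.742, -0.252, 0.621, 0.433], [-0.67, -0.275, 0.689, -0.015], [-0.003, -0.928, -0.373, 0.05]] [-0.1  0.1 -2.4] 0.07036029855381457
n 5934 fit [-0.003   0.0493  0.1781 -0.2799] s range [-0.0283  0.0054] tool pitch 21.93 stud axis world [ 0.333 -0.047  0.942] tilt deg 19.67
bottom centre world [0.4574 0.0184 0.0174] local [-91.9 -23.8  17.4]
near edge world [ 0.4179 -0.0306  0.029 ] in tool [ -1.   27.9 -12.4] far edge z 0.0058
```

View pics/m10.png

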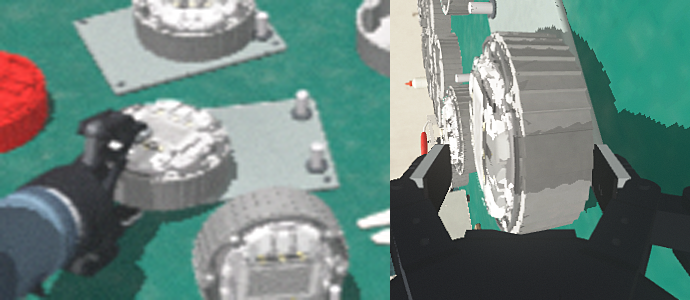

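apply_moves:
  plan: "-0.8 0 0 0 0.11 0.078 0.65;-0.8 0 0 0 0.11 0.078 0.65;-0.8 0 0 0 0.11 0.078 0.65;-0.8 0 0 0 0.11 0.078 0.65;-0.8 0 0 0 0.11 0.078 0.65;0 0 0 0 0 0 0.65"

```text
time: 19.25
tool_pos: [0.4342, -0.0141, 0.0436]
eef_rot: [-1.917, 0.739, -0.459]
force: [-1.0, -0.3, -2.9]
opening: 0.0705
```

```bash
python3 shot.py 11 side wrist top
python3 - <<'E'
from plan import *
p=load('side11.npz')[0]; a=cv2.resize(p[150:250,170:300],None,fx=3,fy=3,interpolation=cv2.INTER_CUBIC)
w=load('wrist11.npz')[0][100:400,150:450]
cv2.imwrite('pics/m11.png',np.hstack([a,w]))
E
```

```text
19.25 [ 0.99  0.69 -0.37  2.41 -1.54  0.89 -0.09] [[0.742, -0.295, 0.602, 0.434], [-0.67, -0.323, 0.668, -0.014], [-0.003, -0.899, -0.437, 0.044]] [-1.  -0.3 -2.9] 0.07046027595738395
```

View pics/m11.png

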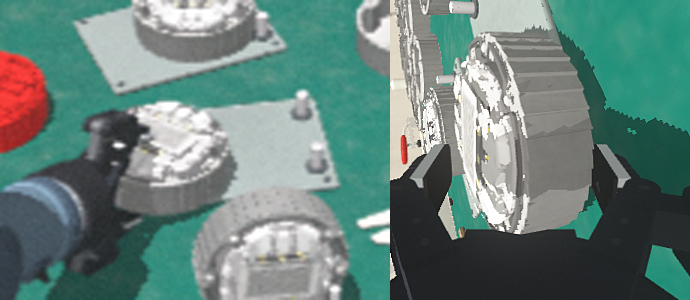

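```bash
cat > pl.py <<'E'
from plan import *
import sys
def rimfit(tag,ctr=(.465,.012),cams=('side','top')):
    for n in cams:
        P=cloud(f'{n}{tag}.npz').reshape(-1,3);P=P[~np.isnan(P).any(1)]
        q=P[(np.hypot(P[:,0]-ctr[0],P[:,1]-ctr[1])<.075)&(P[:,2]<.10)&(P[:,2]>.012)]
        # fit full cylinder side wall + lens plane : plane first by RANSAC
        rng=np.random.default_rng(1);best=(0,)
        for _ in range(1500):
            a=q[rng.integers(0,len(q),3)]; nn=np.cross(a[1]-a[0],a[2]-a[0]); l=np.linalg.norm(nn)
            if l<1e-5: continue
            nn/=l; nn*=np.sign(nn[2])
            if nn[2]<.85: continue
            k=abs((q-a[0])@nn)<.0025
            if k.sum()>best[0]: best=(k.sum(),nn,a[0],k)
        k=best[3]; c=q[k].mean(0); U,S,V=np.linalg.svd(q[k]-c); nn=V[2]*np.sign(V[2][2])
        lo=Rn.T@nn
        print(n,len(q),best[0],'normal',nn.round(3),'tilt',np.degrees(np.arccos(nn[2])).round(1),'local normal',lo.round(3),'plane mean',c.round(4),'local',(Rn.T@(c-O)*1000).round(1))
if __name__=='__main__': rimfit(sys.argv[1],cams=sys.argv[2:])
E
python3 pl.py 11 side top; python3 pl.py 10 side;python3 pl.py 9 side;python3 pl.py 8 side; python3 pl.py 6 side
```

```text
side 1141 285 normal [ 0.035 -0.082  0.996] tilt 5.1 local normal [ 0.048 -0.076  0.996] plane mean [ 0.4718 -0.0029  0.0548] local [-74.2 -42.5  54.8]
top 1469 428 normal [0.065 0.058 0.996] tilt 5.0 local normal [0.055 0.068 0.996] plane mean [0.4647 0.019  0.0557] local [-84.7 -22.   55.7]
side 1126 279 normal [ 0.138 -0.074  0.988] tilt 9.0 local normal [ 0.148 -0.051  0.988] plane mean [ 0.4752 -0.0019  0.0569] local [-71.1 -40.9  56.9]
side 1110 285 normal [ 0.165 -0.064  0.984] tilt 10.2 local normal [ 0.173 -0.036  0.984] plane mean [ 0.4749 -0.0038  0.0612] local [-71.  -42.8  61.2]
side 1045 284 normal [0.275 0.043 0.96 ] tilt 16.2 local normal [0.265 0.087 0.96 ] plane mean [0.4816 0.0054 0.0633] local [-65.8 -32.7  63.3]
side 1118 282 normal [0.198 0.002 0.98 ] tilt 11.4 local normal [0.196 0.034 0.98 ] plane mean [0.4774 0.0049 0.0676] local [-70.  -33.8  67.6]
```

Run:
```python
from plan import *
p=load('top11.npz')[0]; cv2.imwrite('pics/t11.png',cv2.resize(p[185:290,200:320],None,fx=6,fy=5.5,interpolation=cv2.INTER_CUBIC))
```

```text
(no output)
```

View pics/t11.png

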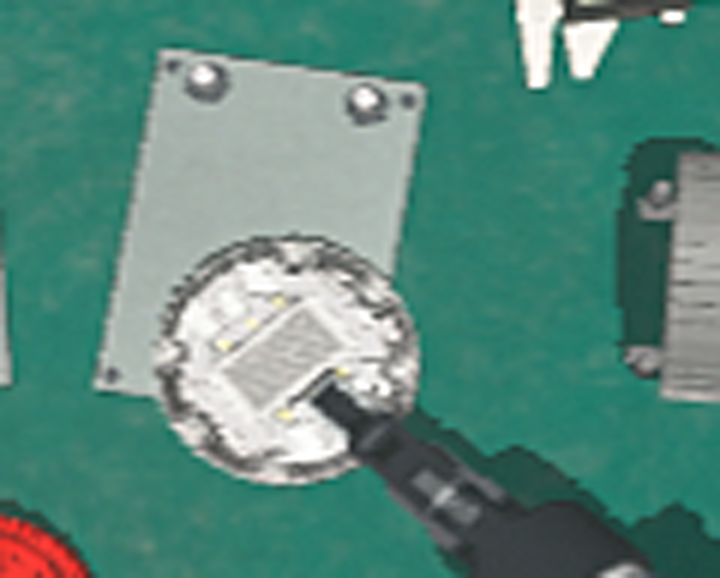

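```bash
cat > low2.py <<'E'
from low import *
s,T=cur(); zt=T[:3,2]; h=np.degrees(np.arctan2(zt[1],zt[0])); p=np.degrees(np.arcsin(-zt[2]));O2=s['opening']/2
c=np.array([0,O2,float(sys.argv[1])/1000]) if 0 else None
import sys
v=list(map(float,sys.argv[1:])); c0=np.array([0,O2,v[0]/1000]); E=T[:3,3]+T[:3,:3]@c0; print('h,p',h.round(2),p.round(2),'E',E.round(4)); Tp=T
for i in range(1,len(v),4):
    z,pp,cz,N=v[i:i+4]; E1=E.copy();E1[2]=z/1000
    G=tgt(T,c0,np.array([0,O2,cz/1000]),E1,pp,h)
    tip=G[:3,3]+G[:3,:3]@[0,O2,-.001]; back=G[:3,3]+G[:3,:3]@[0,O2+.012,-.009]; kn=G[:3,3]+G[:3,:3]@[0,.073,-.09]
    print(pp,row(Tp,G,int(N)),'tip',tip[2].round(4),'backlow',back[2].round(4),'knuckle',kn[2].round(4)); Tp=G
E
sed -i '/if 0 else None/d' low2.py; python3 low2.py -8.5 11.5 33 -7 6 9 40 -5 6
```

```text
h,p 47.98 25.88 E [ 0.4187 -0.0313  0.0156]
33.0 (6, array([-1.186,  0.002, -0.036, -0.002,  0.077,  0.081])) tip 0.0082 backlow 0.0025 knuckle 0.0249
40.0 (6, array([-1.167, -0.   , -0.   ,  0.   ,  0.046,  0.062])) tip 0.0064 backlow 0.0024 knuckle 0.0346
```

apply_moves:
  plan: "-1.2 0 0 0 0.077 0.08 0.65;-1.2 0 0 0 0.077 0.08 0.65;-1.2 0 0 0 0.077 0.08 0.65;-1.2 0 0 0 0.077 0.08 0.65;-1.2 0 0 0 0.077 0.08 0.65;-1.2 0 0 0 0.077 0.08 0.65;0 0 0 0 0 0 0.65"

```text
time: 19.98
tool_pos: [0.4357, -0.0125, 0.0375]
eef_rot: [-2.034, 0.783, -0.421]
force: [-0.2, -0.3, -1.1]
opening: 0.0702
```

apply_moves:
  plan: "-1.17 0 0 0 0.046 0.062 0.65;-1.17 0 0 0 0.046 0.062 0.65;-1.17 0 0 0 0.046 0.062 0.65;-1.17 0 0 0 0.046 0.062 0.65;-1.17 0 0 0 0.046 0.062 0.65;-1.17 0 0 0 0.046 0.062 0.65;0 0 0 0 0 0 0.65"

```text
time: 20.57
tool_pos: [0.4368, -0.0112, 0.0332]
eef_rot: [-2.148, 0.826, -0.381]
force: [-0.1, 0.1, -0.6]
opening: 0.0702
```

```bash
python3 shot.py 12 side wrist top
python3 - <<'E'
from plan import *
p=load('side12.npz')[0]; a=cv2.resize(p[150:250,170:300],None,fx=3,fy=3,interpolation=cv2.INTER_CUBIC)
w=load('wrist12.npz')[0][100:400,150:450]
cv2.imwrite('pics/m12.png',np.hstack([a,w]))
E
python3 pl.py 12 side top;python3 low2.py -5
```

```text
20.5667 [ 0.9   0.53 -0.43  2.43 -1.54  0.64 -0.3 ] [[0.743, -0.433, 0.511, 0.437], [-0.669, -0.478, 0.569, -0.011], [-0.002, -0.764, -0.645, 0.033]] [-0.1  0.1 -0.6] 0.07017202917849892
side 1049 273 normal [ 0.033 -0.136  0.99 ] tilt 8.0 local normal [ 0.055 -0.129  0.99 ] plane mean [ 0.4754 -0.0039  0.05  ] local [-70.5 -42.9  50. ]
top 1332 425 normal [ 0.067 -0.09   0.994] tilt 6.4 local normal [ 0.08  -0.078  0.994] plane mean [0.4681 0.011  0.0509] local [-80.1 -29.4  50.9]
h,p 48.07 40.07 E [ 0.4187 -0.0312  0.0092]
```

View pics/m12.png

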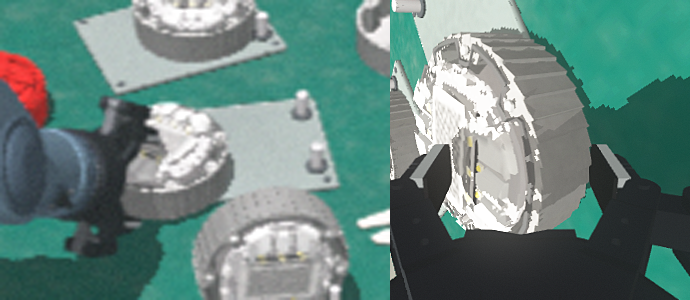

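Run:
```python
from pl import *
rimfit('12',ctr=(.566,.222)); rimfit('0',ctr=(.566,.222))
p=load('top12.npz')[0]; cv2.imwrite('pics/t12.png',cv2.resize(p[185:290,150:320],None,fx=4.7,fy=4.7,interpolation=cv2.INTER_CUBIC))
# height maps: percentile of z in sectors around the centre, for both studs, annulus 40-58mm
for n in('side','top'):
  P=cloud(n+'12.npz').reshape(-1,3);P=P[~np.isnan(P).any(1)]
  for c in((.467,.010),(.566,.222)):
    d=P[:,:2]-c; r=np.hypot(*d.T); th=np.degrees(np.arctan2(d[:,1],d[:,0]))%360
    print(n,c,[ (np.percentile(P[(r>.035)&(r<.06)&(th>=t)&(th<t+45)&(P[:,2]<.1),2],80)*1000).round(0) for t in range(0,360,45)])
```

```text
side 1115 276 normal [-0.119 -0.063  0.991] tilt 7.7 local normal [-0.107 -0.081  0.991] plane mean [0.5488 0.2227 0.0528] local [-34.7 192.6  52.8]
top 1484 461 normal [ 0.116 -0.032  0.993] tilt 6.9 local normal [ 0.119 -0.013  0.993] plane mean [0.5653 0.2305 0.0509] local [-19.6 203.   50.9]
side 1118 267 normal [ 0.028 -0.112  0.993] tilt 6.6 local normal [ 0.046 -0.106  0.993] plane mean [0.5627 0.2197 0.0525] local [-20.4 191.9  52.5]
top 1491 463 normal [-0.135 -0.008  0.991] tilt 7.8 local normal [-0.132 -0.029  0.991] plane mean [0.5478 0.2325 0.0505] local [-37.2 202.1  50.5]Traceback (most recent call last):
  File "<stdin>", line 9, in <module>
    return _quantile_unchecked(
        a, q, axis, out, overwrite_input, method, keepdims, weights)
    return _ureduce(a,
                    func=_quantile_ureduce_func,
    ...<5 lines>...
                    overwrite_input=overwrite_input,
                    method=method)
    r = func(a, **kwargs)
    result = _quantile(arr,
                       quantiles=q,
    ...<2 lines>...
                       out=out,
                       weights=wgt)
    slices_having_nans = np.isnan(arr[-1, ...])
                                  ~~~^^^^^^^^^
IndexError: index -1 is out of bounds for axis 0 with size 0
```

View pics/t12.png

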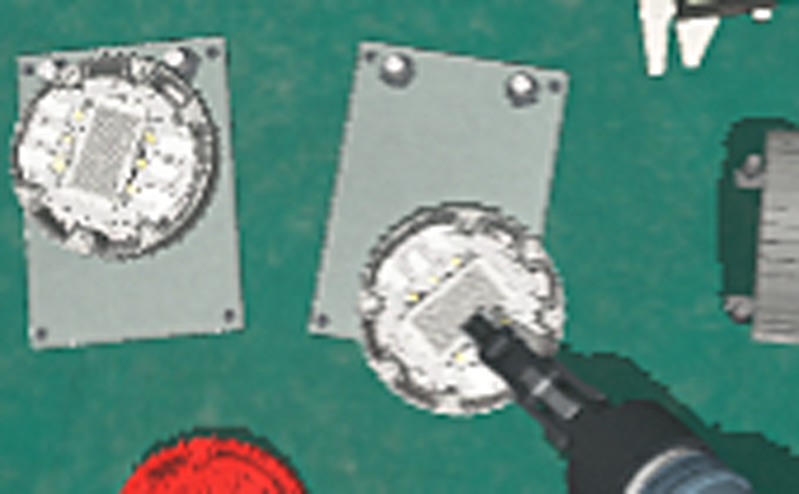

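apply_moves:
  plan: "0 0 0 0 0.13 -0.15 0.65;0 0 0 0 0.13 -0.15 0.65;0 0 0 0 0.19 -0.23 0.65;0 0 0 0 0.26 -0.3 0.65;0 0 0 0 0.32 -0.38 0.65;0 0 0 0 0.32 -0.38 0.65;0 0 0 0 0 0 0.65"

```text
time: 21.3
tool_pos: [0.4217, -0.0285, 0.0322]
eef_rot: [-2.146, 0.831, -0.381]
force: [-0.2, 0.6, 0.0]
opening: 0.0705
```

```bash
python3 shot.py 13 side wrist top
python3 - <<'E'
from plan import *
p=load('side13.npz')[0]; a=cv2.resize(p[150:250,170:300],None,fx=3,fy=3,interpolation=cv2.INTER_CUBIC)
w=load('wrist13.npz')[0][100:400,150:450]
cv2.imwrite('pics/m13.png',np.hstack([a,w]))
E
```

```text
21.3 [ 0.93  0.53 -0.39  2.44 -1.48  0.67 -0.3 ] [[0.74, -0.436, 0.512, 0.422], [-0.672, -0.476, 0.567, -0.029], [-0.004, -0.764, -0.645, 0.032]] [-0.2  0.6  0. ] 0.07047167514024058
```

View pics/m13.png

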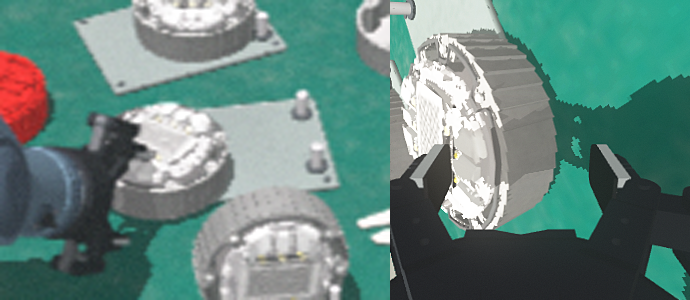

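apply_moves:
  plan: "0 0 0 0 0 -1 0.65;0 0 0 0 0 -2 0.65;0 0 0 0 0 -2.5 0.65;0 0 0 0 0 -2.5 0.65;0 0 0 0 0 -2.5 0.65;0 0 0 0 0 -1.5 0.65;0 0 0 0 0 0 0.65"

```text
time: 22.03
tool_pos: [0.3612, -0.0985, 0.111]
eef_rot: [-2.148, 0.831, -0.387]
force: [0.1, 0.8, 0.1]
opening: 0.0702
```

```bash
python3 shot.py 14 side top
python3 - <<'E'
from plan import *
p=load('top14.npz')[0]; cv2.imwrite('pics/t14.png',cv2.resize(p[185:290,150:320],None,fx=4.7,fy=4.7,interpolation=cv2.INTER_CUBIC))
W=cloud('top14.npz')
from scipy.optimize import least_squares
def circ(c0):
    P=W.reshape(-1,3);P=P[~np.isnan(P).any(1)]
    q=P[(np.hypot(P[:,0]-c0[0],P[:,1]-c0[1])<.085)&(P[:,2]>.034)&(P[:,2]<.06)]
    # outline: farthest points by sector
    d=q[:,:2]-q[:,:2].mean(0); th=np.arctan2(d[:,1],d[:,0]); out=[]
    for t in np.linspace(-np.pi,np.pi,49)[:-1]:
        k=(th>=t)&(th<t+2*np.pi/48)
        if k.any(): i=np.argmax(np.hypot(*d[k].T)); out.append(q[k][i,:2])
    out=np.array(out)
    r=least_squares(lambda p:np.hypot(*(out-p[:2]).T)-p[2],[*c0,.062],loss='soft_l1',f_scale=.002)
    return r.x
c=circ((.467,.012)); print('stud',c.round(4),'local',(Rn.T@(np.r_[c[:2],0]-O)*1000).round(1))
l=circ((.566,.222)); print('lying',l.round(4))
E
```

```text
22.0333 [ 1.05  0.27 -0.24  2.44 -1.12  0.93 -0.56] [[0.739, -0.434, 0.515, 0.361], [-0.674, -0.478, 0.564, -0.098], [0.001, -0.764, -0.646, 0.111]] [0.1 0.8 0.1] 0.07018234826093388
stud [0.4599 0.0146 0.0624] local [-88.8 -27.1   0. ]
lying [0.5588 0.2337 0.0634]
```

View pics/t14.png

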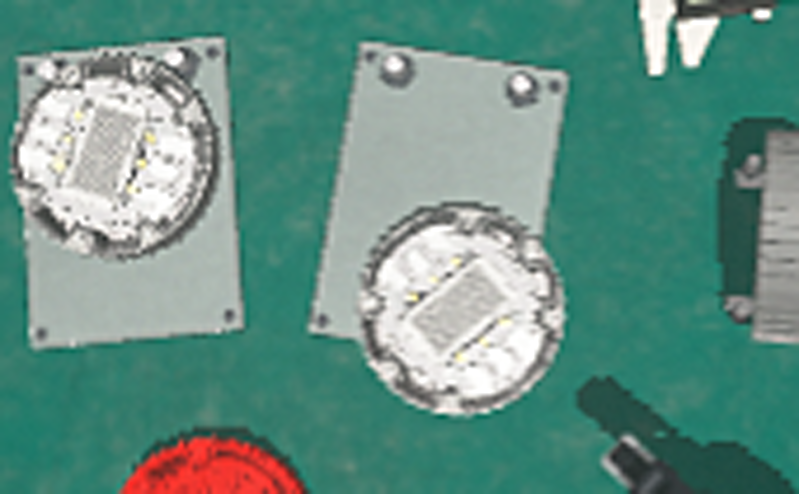

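View pics/side14.png

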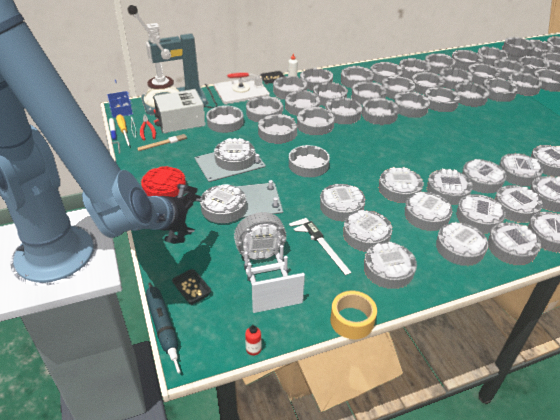

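Run:
```python
from plan import *
s,T=cur(); q=s['joint_pos']
c=np.array([.4599,.0146]); a=np.radians(7.7); u=np.array([np.cos(a),np.sin(a)])
W=[T_([*(c-.076*u),.22],down(-82.3)),T_([*(c-.076*u),.022],down(-82.3)),T_([*(c+.0-.064*u),.022],down(-82.3)),T_([*(c+.0928*u-.064*u),.022],down(-82.3))]
Tp=T
for G in W:
    X0,R0,_=fk(q,P_); T0=T_(X0,R0); D=np.real(logm(np.linalg.inv(T0)@G))
    for k in range(1,9): q,e=ik(T0@expm(D*k/8),q,w=.02); 
    print(G[:3,3].round(4),q.round(2),round(e,2),row(Tp,G)); Tp=G
```

```text
[0.3846 0.0044 0.22  ] [ 0.64 -0.11 -0.71  2.18 -0.08  1.04 -1.46] 0.0 (10, array([-4.667, -2.154, -4.663,  0.018, -1.491, -0.509]))
[0.3846 0.0044 0.022 ] [ 0.46  0.32 -0.62  2.33  0.35  0.58 -1.86] 0.0 (5, array([ 0.  ,  0.  , -0.  ,  0.  ,  0.  ,  3.96]))
[0.3965 0.006  0.022 ] [ 0.45  0.34 -0.61  2.3   0.35  0.59 -1.87] 0.0 (1, array([ 0. ,  0. , -0. ,  1.2,  0. ,  0. ]))
[0.4884 0.0185 0.022 ] [ 0.38  0.48 -0.57  2.1   0.4   0.68 -1.89] 0.0 (3, array([ 0.   ,  0.   , -0.   ,  3.093,  0.   ,  0.   ]))
```

apply_moves:
  plan: "-4.67 -2.15 -4.66 0 -1.5 -0.5 0.65;-4.67 -2.15 -4.66 0 -1.5 -0.5 0.65;-4.67 -2.15 -4.66 0 -1.5 -0.5 0.65;-4.67 -2.15 -4.66 0 -1.5 -0.5 0.65;-4.67 -2.15 -4.66 0 -1.5 -0.5 0.65;-4.67 -2.15 -4.66 0 -1.5 -0.5 0.65;-4.67 -2.15 -4.66 0 -1.5 -0.5 0.65;-4.67 -2.15 -4.66 0 -1.5 -0.5 0.65;-4.67 -2.15 -4.66 0 -1.5 -0.5 0.65;-4.67 -2.15 -4.66 0 -1.5 -0.5 0.65;0 0 0 0 0 0 0.65"

```text
time: 23.05
tool_pos: [0.3849, 0.0145, 0.2207]
eef_rot: [-3.132, -0.239, -0.003]
force: [0.1, -0.9, -0.5]
opening: 0.0708
```

Run:
```python
from plan import *
s,T=cur();log(s);print(s['time'],s['joint_pos'].round(2),T[:3].round(3).tolist())
c=np.array([.4599,.0146]); a=np.radians(7.7); u=np.array([np.cos(a),np.sin(a)])
G=T_([*(c-.077*u),.16],down(-82.3)); G2=G.copy();G2[2,3]=.022; print(row(T,G),row(G,G2,5))
```

```text
23.05 [ 0.59 -0.11 -0.69  2.18 -0.08  1.04 -1.47] [[0.988, 0.152, 0.002, 0.385], [0.152, -0.988, 0.001, 0.014], [0.002, -0.001, -1.0, 0.221]]
(2, array([-0.019, -0.058,  0.513, -0.145,  0.495,  3.033])) (5, array([ 0.  ,  0.  , -0.  ,  0.  ,  0.  ,  2.76]))
```

apply_moves:
  plan: "0 0 0.5 -0.15 0.5 3 0.65;0 0 0.5 -0.15 0.5 3 0.65;0 0 0 0 0 2.8 0.65;0 0 0 0 0 2.8 0.65;0 0 0 0 0 2.8 0.65;0 0 0 0 0 2.8 0.65;0 0 0 0 0 2.0 0.65;0 0 0 0 0 0 0.65;0 0 0 0 0 0 0.65"

```text
time: 23.8
tool_pos: [0.379, -0.0027, 0.026]
eef_rot: [-3.133, -0.186, 0.01]
force: [-0.3, -0.3, 0.8]
opening: 0.0702
```

```bash
python3 shot.py 15 side wrist top
python3 - <<'E'
from plan import *
p=load('side15.npz')[0]; a=cv2.resize(p[150:250,170:300],None,fx=3,fy=3,interpolation=cv2.INTER_CUBIC)
w=load('wrist15.npz')[0][60:360,100:500]
cv2.imwrite('pics/m15.png',np.hstack([a,w]))
E
```

```text
23.8 [ 0.49  0.31 -0.62  2.33  0.32  0.58 -1.83] [[0.993, 0.118, -0.006, 0.379], [0.118, -0.993, 0.003, -0.003], [-0.006, -0.004, -1.0, 0.026]] [-0.3 -0.3  0.8] 0.07015585076573579
```

View pics/m15.png

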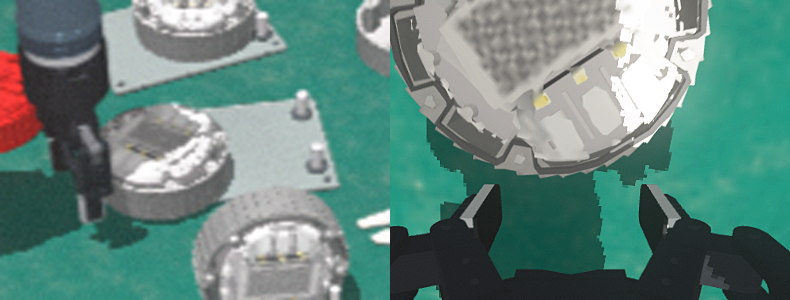

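apply_moves:
  plan: "0 0 0.4 0 -0.32 0.1 0.65;0 0 0.4 0 -0.32 0.1 0.65;0 0 0 0.5 0 0 0.65;0 0 0 0.5 0 0 0.65;0 0 0 0.3 0 0 0.65;0 0 0 0.3 0 0 0.65;0 0 0 0.3 0 0 0.65;0 0 0 0.5 0 0 0.65;0 0 0 0.6 0 0 0.65;0 0 0 0.6 0 0 0.65;0 0 0 0.6 0 0 0.65;0 0 0 0.6 0 0 0.65;0 0 0 0.6 0 0 0.65;0 0 0 0.5 0 0 0.65;0 0 0 0.3 0 0 0.65;0 0 0 0 0 0 0.65"

```text
time: 25.28
tool_pos: [0.4439, 0.0087, 0.0257]
eef_rot: [-3.137, -0.16, -0.002]
force: [0.2, 0.4, -0.2]
opening: 0.0704
```

```bash
cat > ctr.py <<'E'
from plan import *
import sys
def circ(tag,c0):
    W=cloud(f'top{tag}.npz'); P=W.reshape(-1,3);P=P[~np.isnan(P).any(1)]
    q=P[(np.hypot(P[:,0]-c0[0],P[:,1]-c0[1])<.085)&(P[:,2]>.034)&(P[:,2]<.06)]
    d=q[:,:2]-q[:,:2].mean(0); th=np.arctan2(d[:,1],d[:,0]); out=[]
    for t in np.linspace(-np.pi,np.pi,49)[:-1]:
        k=(th>=t)&(th<t+2*np.pi/48)
        if k.any(): i=np.argmax(np.hypot(*d[k].T)); out.append(q[k][i,:2])
    out=np.array(out)
    r=least_squares(lambda p:np.hypot(*(out-p[:2]).T)-.0625,[*c0],loss='soft_l1',f_scale=.002)
    print('stud',r.x.round(4),'local',(Rn.T@(np.r_[r.x,0]-O)*1000).round(1))
if __name__=='__main__': circ(sys.argv[1],(float(sys.argv[2]),float(sys.argv[3])))
E
python3 shot.py 16 side top wrist; python3 ctr.py 16 .51 .02
python3 - <<'E'
from plan import *
p=load('top16.npz')[0]; a=cv2.resize(p[185:290,200:300],None,fx=3,fy=3,interpolation=cv2.INTER_CUBIC)
w=load('wrist16.npz')[0][45:360,100:500]
cv2.imwrite('pics/m16.png',np.hstack([a,w]))
E
```

```text
25.2833 [ 0.42  0.4  -0.58  2.2   0.37  0.64 -1.9 ] [[0.995, 0.102, 0.001, 0.444], [0.102, -0.995, 0.001, 0.009], [0.001, -0.001, -1.0, 0.026]] [ 0.2  0.4 -0.2] 0.07044628256165819
stud [0.5043 0.0133] local [-44.8 -21.3   0. ]
```

View pics/m16.png

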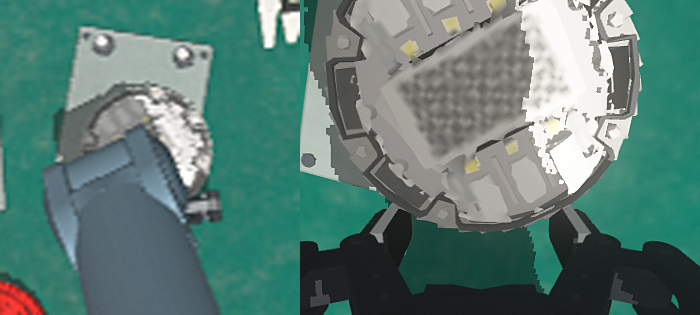

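apply_moves:
  plan: "0 0 0 0.3 -0.05 0 0.65;0 0 0 0.5 -0.08 0 0.65;0 0 0 0.5 -0.08 0 0.65;0 0 0 0.5 -0.08 0 0.65;0 0 0 0.5 -0.08 0 0.65;0 0 0 0.5 -0.08 0 0.65;0 0 0 0.5 -0.08 0 0.65;0 0 0 0.4 -0.06 0 0.65;0 0 0 0.2 -0.03 0 0.65;0 0 0 0 0 0 0.65"

```text
time: 26.27
tool_pos: [0.4818, 0.0192, 0.0257]
eef_rot: [-3.136, -0.161, -0.002]
force: [-0.1, -0.2, -0.8]
opening: 0.0705
```

```bash
python3 shot.py 17 side top wrist; python3 ctr.py 17 .545 .025
python3 - <<'E'
from plan import *
p=load('side17.npz')[0]; a=cv2.resize(p[150:255,190:290],None,fx=3,fy=3,interpolation=cv2.INTER_CUBIC)
w=load('wrist17.npz')[0][0:315,100:500]
cv2.imwrite('pics/m17.png',np.hstack([a,w]))
E
```

```text
26.2667 [ 0.38  0.46 -0.57  2.11  0.39  0.67 -1.92] [[0.995, 0.103, 0.001, 0.482], [0.103, -0.995, 0.001, 0.019], [0.001, -0.001, -1.0, 0.026]] [-0.1 -0.2 -0.8] 0.07048778157050244
stud [0.5434 0.0237] local [-7.8 -4.6  0. ]
```

View pics/m17.png

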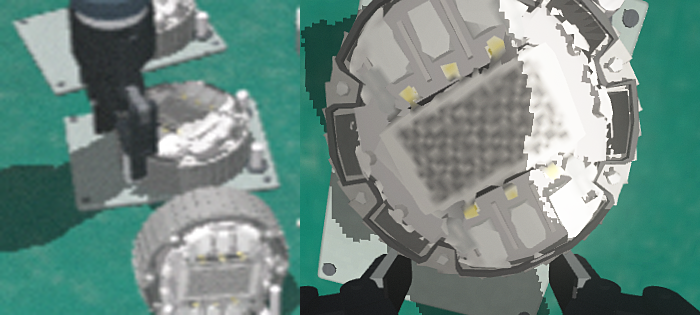

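apply_moves:
  plan: "0 0 0 0.15 -0.03 0 0.65;0 0 0 0.15 -0.03 0 0.65;0 0 0 0.15 -0.02 0 0.65;0 0 0 0 0 0 0.65"

```text
time: 26.75
tool_pos: [0.4844, 0.0198, 0.0254]
eef_rot: [-3.137, -0.161, 0.003]
force: [-2.3, -1.6, 1.4]
opening: 0.0703
```

apply_moves:
  plan: "0 0 0 0.1 0 0 0.65;0 0 0 0.1 0 0 0.65;0 0 0 0 0 0 0.65"

```text
time: 27.0
tool_pos: [0.4872, 0.0203, 0.0254]
eef_rot: [-3.137, -0.161, -0.0]
force: [-1.6, -0.5, 0.8]
opening: 0.0709
```

Small force, as for sliding. Continue.

apply_moves:
  plan: "0 0 0 0.1 0 0 0.65;0 0 0 0.1 0 0 0.65;0 0 0 0 0 0 0.65"

```text
time: 27.25
tool_pos: [0.4893, 0.0206, 0.0255]
eef_rot: [-3.137, -0.161, -0.0]
force: [-1.4, 0.8, -0.0]
opening: 0.0706
```

apply_moves:
  plan: "0 0 0 0.1 0.02 0 0.65;0 0 0 0.1 0.02 0 0.65;0 0 0 0 0 0 0.65"

```text
time: 27.5
tool_pos: [0.4897, 0.0204, 0.0253]
eef_rot: [-3.137, -0.161, 0.005]
force: [-5.1, -0.3, 3.5]
opening: 0.0706
```

apply_moves:
  plan: "0 0 0 0.1 0.03 0 0.65;0 0 0 0.1 0.03 0 0.65;0 0 0 0 0 0 0.65"

```text
time: 27.75
tool_pos: [0.49, 0.0204, 0.0251]
eef_rot: [-3.137, -0.162, 0.01]
force: [-8.1, -0.2, 5.5]
opening: 0.0703
```

```bash
python3 shot.py 18 side wrist
python3 - <<'E'
from plan import *
p=load('side18.npz')[0]; a=cv2.resize(p[150:255,190:290],None,fx=3,fy=3,interpolation=cv2.INTER_CUBIC)
w=load('wrist18.npz')[0][0:315,100:500]
cv2.imwrite('pics/m18.png',np.hstack([a,w]))
E
```

```text
27.75 [ 0.37  0.47 -0.57  2.09  0.39  0.69 -1.92] [[0.995, 0.103, -0.007, 0.49], [0.103, -0.995, -0.0, 0.02], [-0.007, -0.001, -1.0, 0.025]] [-8.1 -0.2  5.5] 0.07030761484285981
```

View pics/m18.png

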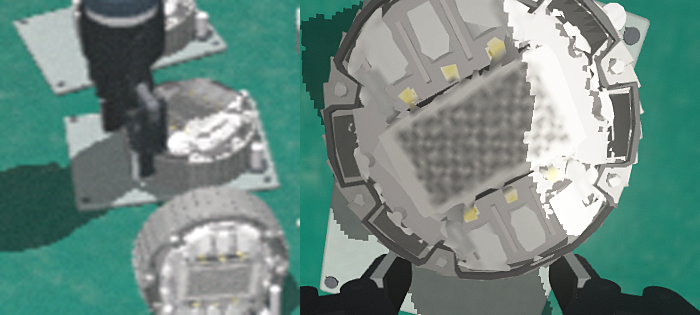

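apply_moves:
  plan: "0 0 0 -0.2 -0.03 0 0.65;0 0 0 -0.3 0 0 0.65;0 0 0 -0.8 0 0 0.65;0 0 0 -1.5 0 0 0.65;0 0 0 -1.0 0 -1 0.65;0 0 0 -0.5 0 -3 0.65;0 0 0 0 0 -3.5 0.65;0 0 0 0 0 -3.5 0.65;0 0 0 0 0 -3.5 0.65;0 0 0 0 0 -3.5 0.65;0 0 0 0 0 -3.5 0.65;0 0 0 0 0 0 0.65"

```text
time: 28.85
tool_pos: [0.4565, 0.016, 0.2486]
eef_rot: [3.135, 0.16, 0.027]
force: [2.1, 1.0, 0.8]
opening: 0.0707
```

```bash
python3 shot.py 19 side top wrist; python3 ctr.py 19 .552 .027
python3 - <<'E'
from plan import *
p=load('top19.npz')[0]; a=cv2.resize(p[185:255,150:280],None,fx=5,fy=5,interpolation=cv2.INTER_CUBIC)
cv2.imwrite('pics/t19.png',a)
E
```

```text
28.85 [ 0.59  0.03 -0.71  2.01  0.03  1.09 -1.61] [[0.995, 0.102, 0.018, 0.457], [0.102, -0.995, -0.002, 0.016], [0.017, 0.004, -1.0, 0.249]] [2.1 1.  0.8] 0.07066258083828658
stud [0.551  0.0257] local [-0.7 -1.4  0. ]
```

View pics/t19.png

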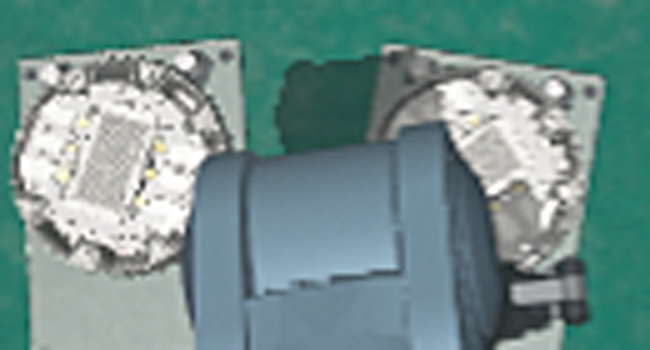

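View pics/wrist19.png

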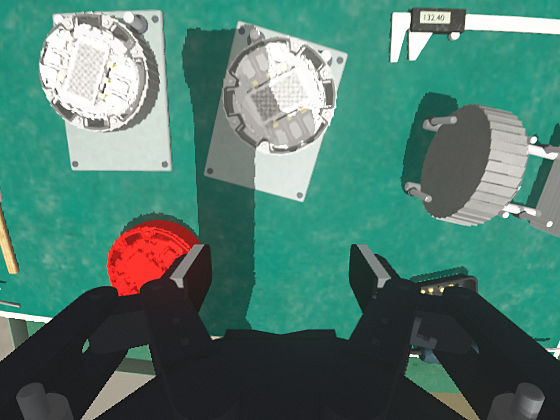

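apply_moves:
  plan: "0 0 0 -0.5 3 -1 0.65;0 0 0 -0.5 3.3 -1 0.65;0 0 0 -0.5 3.3 -1 0.65;0 0 0 -0.5 3.3 -1 0.65;0 0 0 -0.5 3.3 -1 0.65;0 0 0 -0.5 3.3 -1 0.65;0 0 0 -0.5 3.3 -1 0.65;0 0 0 -0.5 3.3 -1 0.65;0 0 0 -0.5 3.3 -1 0.65;0 0 0 0 0 0 0.65"

```text
time: 29.83
tool_pos: [0.4332, -0.2907, 0.3297]
eef_rot: [3.135, 0.142, -0.002]
force: [-1.2, -0.1, 0.7]
opening: 0.0704
```

```bash
python3 shot.py 20 side top; python3 ctr.py 20 .552 .027; python3 ctr.py 20 .559 .233; python3 ctr.py 0 .559 .233
python3 - <<'E'
from plan import *
p=load('top20.npz')[0]; a=cv2.resize(p[180:265,150:280],None,fx=5,fy=5,interpolation=cv2.INTER_CUBIC)
cv2.imwrite('pics/t20.png',a)
# post positions now
P=cloud('top20.npz').reshape(-1,3);P=P[~np.isnan(P).any(1)]
p0=load('top0.npz')[0]; 
d=cv2.absdiff(p0,p).max(2); ys,xs=np.where(d[150:330,0:420]>60); print('changed px box',xs.min(),xs.max(),ys.min()+150,ys.max()+150)
E
```

```text
29.8333 [ 0.89  0.09 -0.4   1.77  0.04  1.28 -1.  ] [[0.996, 0.09, -0.001, 0.433], [0.09, -0.996, -0.003, -0.291], [-0.001, 0.003, -1.0, 0.33]] [-1.2 -0.1  0.7] 0.07038281545766499
stud [0.5511 0.0243] local [-0.3 -2.8  0. ]
stud [0.5586 0.2333] local [-26.7 204.7   0. ]
stud [0.5586 0.2335] local [-26.7 204.8   0. ]
changed px box 8 419 198 329
```

View pics/t20.png

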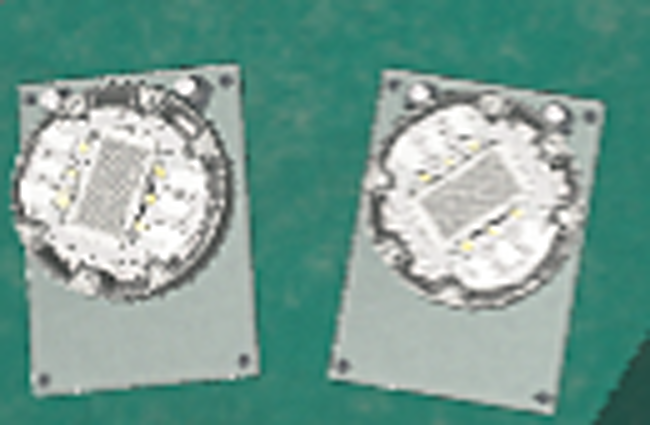

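View pics/side20.png

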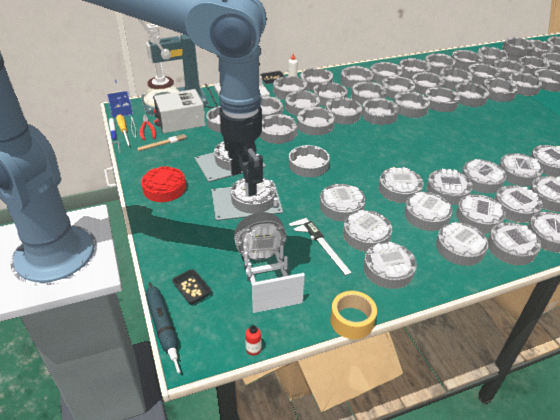

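Run:
```python
from plan import *
p,d,T,K,D=load('top20.npz')
Km=np.array([[K[0],0,K[2]],[0,K[1],K[3]],[0,0,1]])
def at(u,v,z):
    q=cv2.undistortPoints(np.array([[[u,v]]],float),Km,D)[0,0]; r=T[:3,:3]@[*q,1]; return (T[:3,3]+r*((z-T[2,3])/r[2]))[:2]
a=cv2.resize(p[180:265,150:280],None,fx=8,fy=8,interpolation=cv2.INTER_CUBIC); 
g=cv2.cvtColor(p,cv2.COLOR_BGR2GRAY)
for nm,c,posts in(('new',(.5511,.0243),[(234.4,198.4),(261,202.6)]),('lying',(.5586,.2333),[(160,200),(187.6,197.)])):
    P=[at(u,v,.034) for u,v in posts]; m=(P[0]+P[1])/2; yv=P[0]-P[1]; L=np.linalg.norm(yv); yv/=L; xv=np.array([yv[1],-yv[0]])
    print(nm,'post sep',L.round(4),'post-centre',[np.linalg.norm(np.array(c)-q).round(4) for q in P],'home est',(m-.0579*xv).round(4),'stud-home local x,y',((np.array(c)-m+.0579*xv)@xv).round(4),((np.array(c)-m)@yv).round(4))
def uv(X):
    R=T[:3,:3].T; r,_=cv2.Rodrigues(R); return cv2.projectPoints(np.array(X,float).reshape(-1,1,3),r,-R@T[:3,3],Km,D)[0].reshape(-1,2)
t=np.linspace(0,2*np.pi,73)
for c,col in(((.5511,.0243),(0,0,255)),((.5586,.2333),(255,0,0))):
    q=uv([[c[0]+.064*np.cos(k),c[1]+.064*np.sin(k),.044] for k in t]); q=((q-[150,180]+.5)*8-.5).astype(int); cv2.polylines(a,[q.reshape(-1,1,2)],True,col,1)
cv2.imwrite('pics/t20b.png',a[:600,300:])
cv2.imwrite('pics/t20c.png',a[:600,:740])
```

```text
new post sep 0.0795 post-centre [np.float64(0.0705), np.float64(0.0687)] home est [0.5506 0.0259] stud-home local x,y 0.0008 -0.0015
lying post sep 0.0829 post-centre [np.float64(0.0692), np.float64(0.0731)] home est [0.5588 0.23  ] stud-home local x,y 0.0001 0.0033
```

View pics/t20b.png

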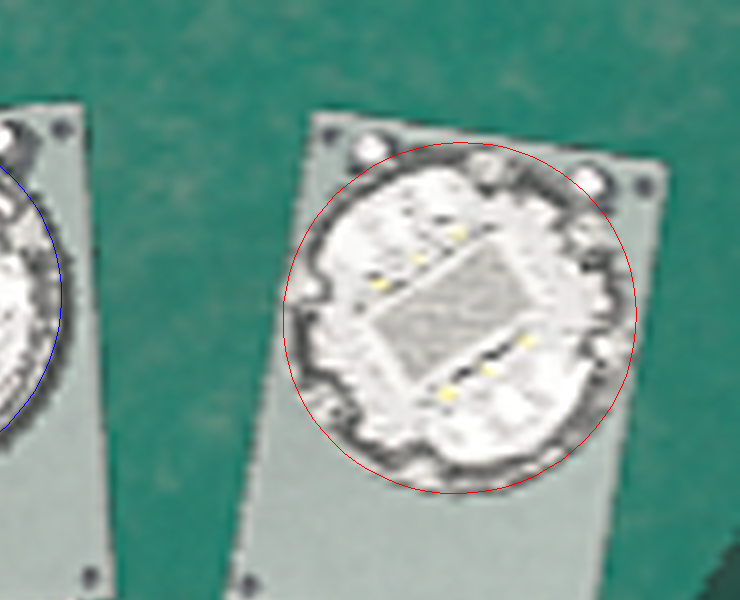

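Run:
```python
from plan import *
s,T=cur()
c=np.array([.5519,.0262]); a=np.radians(-9.3); u=np.array([np.cos(a),np.sin(a)])
G=T_([*(c-.085*u),.25],down(-99.3)); G1=T_([*(c-.085*u),.026],down(-99.3)); print(G1[:3,3]);print(row(T,G,11),row(G,G1,7))
```

```text
[0.46801726 0.03993632 0.026     ]
(11, array([-0.014,  0.015,  1.358,  0.248, -2.949,  0.716])) (7, array([0. , 0. , 0. , 0. , 0. , 3.2]))
```

apply_moves:
  plan: "0 0 1.36 0.25 -2.95 0.7 0.65;0 0 1.36 0.25 -2.95 0.7 0.65;0 0 1.36 0.25 -2.95 0.7 0.65;0 0 1.36 0.25 -2.95 0.7 0.65;0 0 1.36 0.25 -2.95 0.7 0.65;0 0 1.36 0.25 -2.95 0.7 0.65;0 0 1.36 0.25 -2.95 0.7 0.65;0 0 1.36 0.25 -2.95 0.7 0.65;0 0 1.36 0.25 -2.95 0.7 0.65;0 0 1.36 0.25 -2.95 0.7 0.65;0 0 1.36 0.25 -2.95 0.7 0.65;0 0 0 0 0 0 0.65;0 0 0 0 0 0 0.65"

```text
time: 31.02
tool_pos: [0.4663, 0.0455, 0.2517]
eef_rot: [-3.132, 0.235, 0.007]
force: [0.7, 0.2, 0.5]
opening: 0.0706
```

Run:
```python
from plan import *
s,T=cur();print(s['time'],T[:3].round(4).tolist())
c=np.array([.5519,.0262]); a=np.radians(-9.3); u=np.array([np.cos(a),np.sin(a)])
G=T_([*(c-.085*u),.22],down(-99.3)); G1=T_([*(c-.085*u),.026],down(-99.3)); print(row(T,G,2),row(G,G1,6))
```

```text
31.0167 [[0.9888, -0.1494, -0.0041, 0.4663], [-0.1494, -0.9888, 0.0013, 0.0455], [-0.0042, -0.0007, -1.0, 0.2517]]
(2, array([-0.018,  0.122,  0.353,  0.134,  0.261,  1.586])) (6, array([0.   , 0.   , 0.   , 0.   , 0.   , 3.233]))
```

apply_moves:
  plan: "0 0.12 0.35 0.13 0.26 1.6 0.65;0 0.12 0.35 0.13 0.26 1.6 0.65;0 0 0 0 0 3.2 0.65;0 0 0 0 0 3.2 0.65;0 0 0 0 0 3.2 0.65;0 0 0 0 0 3.2 0.65;0 0 0 0 0 3.2 0.65;0 0 0 0 0 3.0 0.65;0 0 0 0 0 0 0.65;0 0 0 0 0 0 0.65"

```text
time: 31.85
tool_pos: [0.4681, 0.0354, 0.03]
eef_rot: [3.13, -0.268, -0.003]
force: [0.2, 0.3, 0.8]
opening: 0.0704
```

```bash
python3 shot.py 21 wrist
python3 - <<'E'
from plan import *
cv2.imwrite('pics/w21.png',load('wrist21.npz')[0])
D=data()[-1]; x=np.array(D[1]); print('local tcp',(Rn.T@(x-O)*1000).round(1))
E
```

```text
31.85 [ 0.39  0.44 -0.62  2.13  0.4   0.68 -2.25] [[0.985, -0.17, -0.002, 0.468], [-0.17, -0.985, -0.0, 0.035], [-0.002, 0.001, -1.0, 0.03]] [0.2 0.3 0.8] 0.07036968329918808
local tcp [-84.   -5.2  30. ]
```

View pics/w21.png

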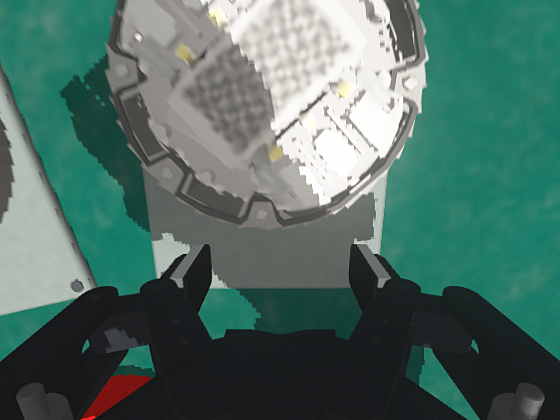

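apply_moves:
  plan: "0 0 0 0.1 -0.25 0.2 0.65;0 0 0 0.2 -0.25 0.2 0.65;0 0 0 0.4 0 0 0.65;0 0 0 0.4 0 0 0.65;0 0 0 0.3 0 0 0.65;0 0 0 0.2 0 0 0.65;0 0 0 0.1 0 0 0.65;0 0 0 0 0 0 0.65"

```text
time: 32.57
tool_pos: [0.4887, 0.0379, 0.0277]
eef_rot: [-3.13, 0.269, -0.006]
force: [-0.1, 0.2, 0.5]
opening: 0.0708
```

apply_moves:
  plan: "0 0 0 0.1 0 0 0.65;0 0 0 0.1 0 0 0.65;0 0 0 0.1 0 0 0.65;0 0 0 0 0 0 0.65"

```text
time: 32.9
tool_pos: [0.4902, 0.0374, 0.0272]
eef_rot: [3.13, -0.268, 0.002]
force: [-1.4, 0.2, 0.8]
opening: 0.0704
```

apply_moves:
  plan: "0 0 0 0.1 0 0 0.65;0 0 0 0.1 0 0 0.65;0 0 0 0.1 0 0 0.65;0 0 0 0 0 0 0.65"

```text
time: 33.23
tool_pos: [0.4907, 0.0371, 0.0268]
eef_rot: [3.128, -0.268, -0.005]
force: [-6.7, 0.7, 5.1]
opening: 0.0703
```

apply_moves:
  plan: "0 0 0 0.1 0 0 0.65;0 0 0 0.1 0 0 0.65;0 0 0 0 0 0 0.65"

```text
time: 33.48
tool_pos: [0.491, 0.037, 0.0265]
eef_rot: [3.128, -0.267, -0.01]
force: [-9.3, 1.2, 8.2]
opening: 0.07
```

apply_moves:
  plan: "0 0 0 -0.4 0 0 0.65;0 0 0 -0.5 0 0 0.65;0 0 0 -1 0 0 0.65;0 0 0 -1.5 0 -0.5 0.65;0 0 0 -0.5 0 -3 0.65;0 0 0 0 0 -3.5 0.65;0 0 0 0 0 -3.5 0.65;0 0 0 0 0 -3.5 0.65;0 0 0 0 0 -3.5 0.65;0 0 0 0 0 -3.5 0.65;0 0 0 -0.5 3 -1 0.65;0 0 0 -0.5 3.3 -1 0.65;0 0 0 -0.5 3.3 -1 0.65;0 0 0 -0.5 3.3 -1 0.65;0 0 0 -0.5 3.3 -1 0.65;0 0 0 -0.5 3.3 -1 0.65;0 0 0 0 3.3 -1 0.65;0 0 0 0 3.3 -1 0.65;0 0 0 0 0 0 0.65;0 0 0 0 0 0 0.65"

```text
time: 35.15
tool_pos: [0.3826, -0.2108, 0.318]
eef_rot: [3.128, -0.276, 0.01]
force: [-0.4, 0.5, -0.7]
opening: 0.0704
```

```bash
python3 shot.py 22 side top; python3 ctr.py 22 .552 .027; python3 ctr.py 22 .559 .233
```

```text
35.15 [ 0.87 -0.09 -0.43  1.97 -0.04  1.25 -1.29] [[0.985, -0.175, 0.006, 0.383], [-0.175, -0.985, -0.002, -0.211], [0.006, 0.0, -1.0, 0.318]] [-0.4  0.5 -0.7] 0.07042882865820822
stud [0.5517 0.0246] local [ 0.2 -2.4  0. ]
stud [0.5585 0.2336] local [-26.9 205.    0. ]
```

View pics/top22.png

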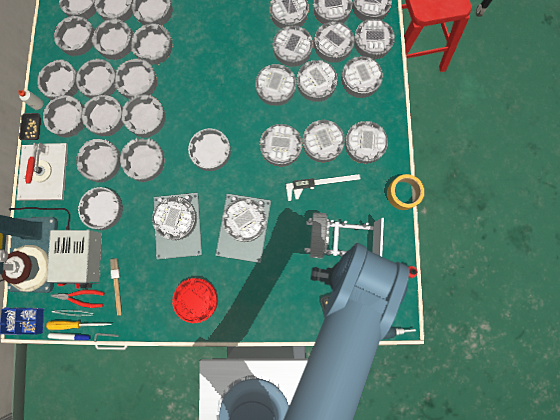

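View pics/side22.png

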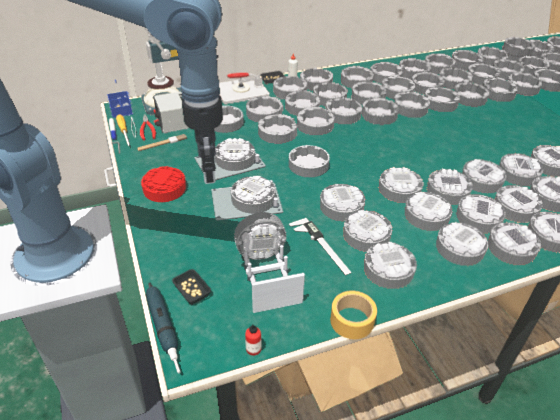

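The stud lies lens up at its posts (top view px 245,219). The other stud still stands at (318,235). The stud in the other nest, the tape, bottle, tray and red housing are where they were.

```bash
python3 -c "
from cell import env
print(env.hand_in())"
```

```text
the job is handed in; nothing more can be done
None
```

The end-slot stud now lies flat, lens up, on the empty nest, pushed home against both stop posts, and the gripper is clear. I handed the job in at about 35 s of the 67 s allowed.

**How it was done:** I gripped the stud by its top rim, tilted it onto the nest, and lowered it on the lower finger until it lay flat. I then slid it home with two open fingers cradling the rim. Near the end of the lowering it rolled a few degrees to one side before settling flat; I saw no drop.

**Final checks**
- **Home:** On the last push the reaction was about 9 N, pointing close to straight back from the posts, which indicates both were touched. The camera put the stud within 0.2 mm of home along the nest and about 2.4 mm sideways. I read that sideways figure as camera and outline error rather than a real offset; the same camera check on the stud already in the other nest was off by about 3 mm.
- **Lens-face tilt:** This check disagreed with the rest. Plane fits on the bumpy lens face showed 5–8°. They gave a similar false tilt for the stud that was already lying flat, so I relied on the pictures and lens height instead.
- **Everything else:** The other rack stud still stands in its slot, and the stud in the other nest measures the same as before, to within 0.2 mm. In the last pictures the tape, bottle, red housing and other loose things that were in view look unmoved.

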